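Fit the anchor bracket into the bag tester's slotted well

TASK

First lift the orange dust cover off the slot in the black deck of the test station and lay it flat in the blue tray. Then fit the anchor bracket: tilt it, pass its blue foot toe-first down through the slot and under the blue-striped lip, and right it inside, setting the foot flat on the chamber floor with the plate upright before you let go. Leave the bottle, the brass adapter and the screwdriver where they are.

Things in the scene. Friction and masses are not known exactly. Their poses are not given: they have to be found in the camera images.
- station: Fixed white housing 220 (x) by 240 (y) mm with a flat black deck 90 mm above the bench. Origin: centre of its underside. Yaw varies within 0.25 rad; its -x side faces the robot. In the middle of the deck is a slot 30 mm wide (x), 56 mm long (y), with a bright flush bezel and a blue stripe along its front (-x) lip. The deck is 4 mm thick; under it lies a chamber (see slot).
- slot (a point): Centre of the slot's mouth, level with the deck's top. Axes are the station's: x across the slot, away from the blue stripe; y along the slot; z up. Below the 4 mm deck the chamber has a flat floor 45 mm below this point; it runs in x from -60 mm (45 mm of room under the striped front lip) to only +16 mm (no room behind the slot), in y from -42 to +42 mm.
- cover: Loose orange dust cover, 70 g. Origin: centre of its plug's underside. Grey plug 24 (x) by 48 (y) by 4 mm, hanging in the slot; on it an orange plate 44 (x) by 80 (y) by 5 mm, lying on the deck; on its middle a black bar grip 12 (x) by 40 (y) by 28 mm (9 to 37 mm above the origin). It starts over the slot, its y along the slot.
- tray: Fixed open blue tray, 66 (x) by 106 (y) by 13 mm high outside, walls and floor 3 mm: inside 60 by 100 mm, 10 mm deep. Origin: centre of its underside on the bench. The cover fits with its y along the tray's y, either way round. Tray and bracket may stand on either side of the station.
- bracket: Loose L-shaped anchor bracket, about 240 g, standing on the bench. Origin: centre of the foot's underside. Blue foot 52 (x) by 40 (y) by 8 mm. At its +x end stands an aluminium plate, x from 18 to 26 mm, 40 mm wide (y), top 138 mm above the underside. A small hook sticks out of the plate's +x face to x = 44 mm, 65 to 79 mm up. The foot points along -x from plate to toe.
- toe (a point): Middle of the toe end of the bracket's foot: 26 mm from the bracket's origin along its -x, 4 mm above the foot's underside. Axes are the bracket's.
- bottle: Bystander: white plastic bottle with a blue cap, 56 mm across, 140 mm tall, standing on the bench; origin at the centre of its underside.
- adapter: Bystander: brass hose adapter, 36 mm across, 36 mm tall, standing on the bench; origin at the centre of its underside.
- screwdriver: Bystander: screwdriver about 200 mm long lying on the bench; x along it from handle to tip.
Things that resemble listed ones, but are neither listed nor needed, are in the scene too. Of the things shaped like the tray, the blue one is meant.

How it is judged:
On the way, in this order (a step that is already met when the one before it is completed fails the run):
1. the dust cover lies flat in the blue tray (horizontal distance between cover and tray below 0.018 m and z of cover in the frame of tray below 0.007 m and angle between cover's own z axis and vertical below 0.08 rad), for 0.2 s.
2. the bracket's toe enters the chamber through the slot with the bracket tilted (z of toe in the frame of slot below -0.007 m and x of toe in the frame of slot between -0.06 and 0.016 m and y of toe in the frame of slot between -0.035 and 0.035 m and angle between bracket's own z axis and vertical above 0.35 rad), for 0.05 s.
3. the bracket stands upright with its foot on the chamber floor while the gripper still holds it (z of bracket in the frame of slot below -0.039 m and angle between bracket's own z axis and vertical below 0.12 rad and x of toe in the frame of slot between -0.062 and -0.02 m and contact force between the fingers and bracket above 0.5 N), for 0.05 s.
At the end, for the whole second after the job is handed in: Cover flat in the tray (centres within 18 mm, down within 4 mm, tilt under 0.08 rad). Bracket foot flat on the chamber floor (within 3 mm), toe at least 20 mm in front of the slot centre, under the striped lip, plate upright within 0.06 rad. Both released and at rest (all of step 1 and z of bracket in the frame of slot between -0.049 and -0.042 m and angle between bracket's own z axis and vertical below 0.06 rad and x of toe in the frame of slot between -0.062 and -0.02 m and y of toe in the frame of slot between -0.035 and 0.035 m and linear speed of each of bracket, cover below 0.02 m/s); the robot touches nothing.
It fails at once if a bystander was moved by more than 25 mm (distance of any of bottle, adapter, screwdriver from where it was at the start of the episode above 0.025 m).
It also fails if it takes over 72 s, if anything falls off the work surface, if the arm or the gripper's body presses on something with over 40 N, if the wrist force passes 120 N, or if a joint passes its speed limit or range.

ROBOT

A 7-joint arm with a two-finger parallel gripper is mounted at the origin on the work surface. World frame = base frame: x ahead of the robot, y to its left, z up, the work surface at z = 0. Lengths are in m, angles in rad, forces in N, time in s.
With the tool pointing down it reaches from about 0.425 to 0.925 m from the base axis. Payload 6.8 kg.
Tool frame: the origin (TCP) lies on the centre line of the jaws, within the pads' length; the fingertips stand 25 mm ahead of it and the grasp point (between the pads) lies 6 mm ahead of it; y points along the fingers, x is the direction in which the jaws open and shut, and the axes are right-handed (so a half turn about y gives the same grasp; the last joint's range is limited). The gripper opens to 88 mm and grips with 3 to 60 N. Pads are 20 mm wide; open, the fingers measure 115 mm over their backs; the gripper's body (75 mm by 178 mm) begins 61 mm behind the grasp point.
Start: joints at [1.22, 0.477, 0.022, 1.555, -0.011, 1.109, -0.083], TCP at [0.162, -0.655, 0.248] pointing down, gripper open.
Joint ranges: [-2.96, 2.96], [-0.34, 2.1], [-1.41, 1.46], [0.24, 2.44], [-1.37, 4.51], [0.17, 1.92], [-2.96, 2.96]. Speed limits (rad/s): [2.39, 2.39, 3.14, 3.14, 3.14, 3.14, 3.14].

INTERFACE

Orientations are given as a unit quaternion [w, x, y, z].
In Python, from station import robot gives the robot as it stands.
- The arm moves only by the tool play_rows, never from a script. Its arguments are lists of equal length, an entry for each row: "linear": the shift along the tool's x, y, z in m, a list of three; "roll": the turn about the tool's y in rad. In form: {"linear": [[dx, dy, dz], ...], "roll": [roll, ...]}. A call has 1 to 10 rows; each row is the pose to reach, as a shift and turn from the pose measured when the call began, along the tool's axes at that moment; what a row does not reach only later rows make up. A row lasts 1/12 s, in which the tool goes at most 41.7 mm and 7.16 degrees, less where a joint would pass 70% of its speed; a pose out of reach is approached as far as the arm can. A call with a gripper value outside its range is refused whole. "gripper" is the finger opening in m, from 0 to 0.0878, set as the call begins (left out, the last holds). The fingers move at their own pace and stop on an object; "squeeze" is the grip in N (left out, the last holds). Time passes only in rows, so rows that repeat a pose let the fingers close. It gives the time, the measured TCP pose, the force and the opening at its end, in the units of the state.
- robot.get_obs(): the state, without advancing time (a new reading comes with each control period).
- robot.snapshot(name): name is "scene" or "top"; returns a dict with "pixels" (384x512x3 uint8, blue, green, red), "K" (3x3 intrinsics, pixels), "pose" (4x4, takes a point from camera to world coordinates). Camera axes: x right, y down, z forward; pixel columns grow to the right and rows downward; lengths in m; the calibration is good to about 2 mm. A picture is of the moment at which its call begins. There is no depth.
- robot.job_done(): hands the job in, once; it reports no verdict.
The state is a dict: "time": time; "joint_pos": joint angles; "joint_velocities": joint speeds; "effort": joint torques, N m; "eef_pos": TCP position; "tcp_rot": TCP orientation; "ft_force": force on the tool from outside, world axes, zero at the start; "torque": the same for the moment, N m; "gripper_width": opening from 0.0 (shut) to 1.0 (fully open).
Only numpy, scipy, OpenCV 4.12 (cv2) and the standard library are available. Lean on these libraries where they do the work, as an engineer would, in place of code of your own. Each camera call takes 0.05 s, during which the arm holds its last target.

## Working session

There is one attempt and no reset: what is moved stays moved. The work goes in short steps, Python scripts to look and compute and a tool call to move; the robot and the scene stay as the last step left them, time stands still between calls to the robot, and variables do not carry over. Pictures are saved under pics/ and viewed, and the job is handed in when it is done.

Besides the shell and the picture viewer there is one more tool, called after "Request:" as name([rows], argument=value, ...), one row to a line, values as JSON. play_rows: Moves the arm, as the interface text tells. Its arguments: {"type":"object","properties":{"linear":{"type":"array"},"roll":{"type":"array"},"gripper":{"type":"number"},"squeeze":{"type":"number"}},"required":["linear","roll"]}

```bash
mkdir -p pics; ls
python3 - <<'E'
from station import robot
import cv2,json,numpy as np
o=robot.get_obs(); print(o)
for n in("scene","top"):
    s=robot.snapshot(n); cv2.imwrite(f"pics/{n}0.png",s["pixels"]); np.savez(f"pics/{n}0.npz",**s); print(n,s["K"],s["pose"])
E
```

```text
pics
{'time': 0.0, 'joint_pos': array([ 1.21994585,  0.47778584,  0.02230274,  1.55641747, -0.011482  ,
        1.10929724, -0.08311716]), 'joint_velocities': array([ 4.43703383e-04,  1.75346971e-03,  6.39354058e-04,  1.05072680e-03,
       -1.63520259e-04, -1.20115605e-03,  7.19111296e-05]), 'effort': array([ 4.31494427e-04, -5.82863688e+01,  1.53451122e+00, -2.72611356e+01,
       -5.43142750e-02,  1.70711515e-02,  1.54363538e-04]), 'eef_pos': array([ 0.1621277 , -0.65467902,  0.24670488]), 'tcp_rot': array([ 0.55722044, -0.55651953,  0.4362927 , -0.43524714]), 'ft_force': array([ 0.89057216,  0.56710058, -0.59432327]), 'torque': array([ 0.00651927,  0.0105877 , -0.0667777 ]), 'gripper_width': 1.0007384936419026}
scene [[392.52185858   0.         252.58142933]
 [  0.         392.52185858 188.9007187 ]
 [  0.           0.           1.        ]] [[ 0.78492975  0.45642498 -0.41900063  1.01791611]
 [ 0.61931309 -0.59799932  0.50877118 -0.53150284]
 [-0.01834622 -0.65884221 -0.75205742  0.93230182]
 [ 0.          0.          0.          1.        ]]
top [[409.30644353   0.         256.5102817 ]
 [  0.         409.30644353 191.78080553]
 [  0.           0.           1.        ]] [[ 0.0711272  -0.96983117  0.23317036  0.29732803]
 [-0.99746434 -0.0697214   0.01427652  0.04907022]
 [ 0.00241115 -0.23359457 -0.9723311   1.0767731 ]
 [ 0.          0.          0.          1.        ]]
```

View pics/scene0.png

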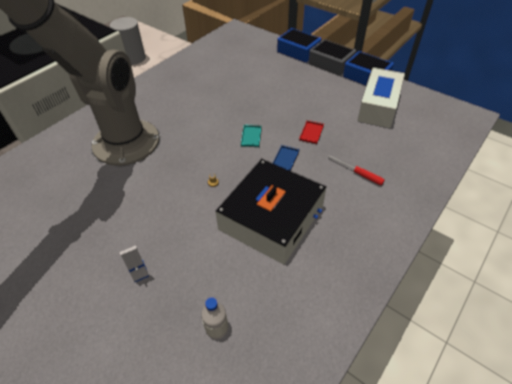

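View pics/top0.png

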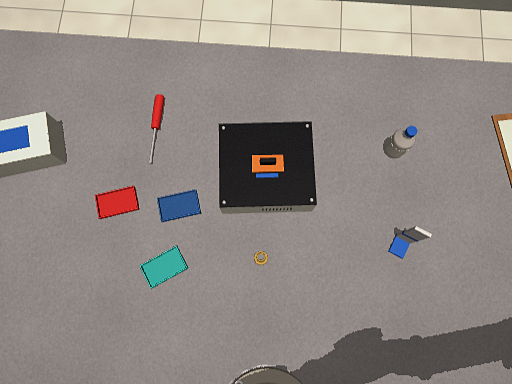

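Candidates, by top-view pixel:
- **Blue tray:** the blue tray at (179,206) is the one. The red (117,202) and teal (164,266) trays, the blue bins on the shelf and the blue patch on the white box are lookalikes.
- **Bracket:** the only one is at (405,240).
- **Cover:** the orange piece on the deck at (268,163).

I'll check these in close crops.

Run:
```python
import cv2,numpy as np
t=cv2.imread("pics/top0.png"); s=cv2.imread("pics/scene0.png")
def c(im,x,y,w,h,W,H): return cv2.resize(im[y:y+h,x:x+w],(W,H),interpolation=cv2.INTER_CUBIC)
a=c(t,375,215,66,50,396,300); b=c(s,100,235,66,50,396,300)
d=c(t,210,115,112,100,400,300)[:, :396]; e=c(t,145,175,66,50,396,300)
cv2.imwrite("pics/crop0.png",np.vstack([np.hstack([a,b]),np.hstack([d,e])]))
```

```text
(no output)
```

View pics/crop0.png

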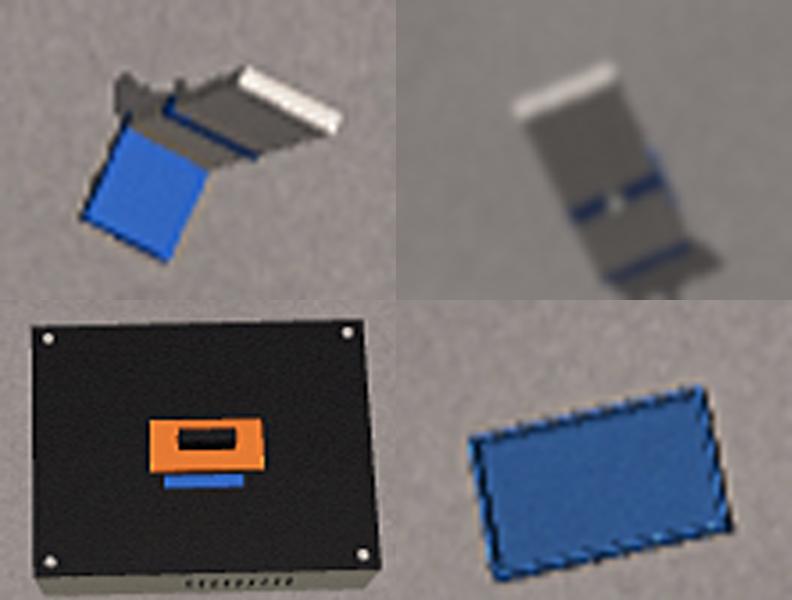

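The crops confirm the choices. The blue tray's outline is clear. The bracket's blue foot is at top-view (399,246) with its white plate top at (423,232), and the hook is on the far side. The cover sits behind the blue stripe. Measuring next.

```bash
cat > h.py <<'E'
import cv2,numpy as np
from scipy.spatial.transform import Rotation as R
def load(n): return dict(np.load(f"pics/{n}.npz"))
def cast(s,uv,z):
    uv=np.atleast_2d(uv).astype(float); d=np.c_[uv,np.ones(len(uv))]@np.linalg.inv(s["K"]).T@s["pose"][:3,:3].T
    o=s["pose"][:3,3]; return (o+d*((z-o[2])/d[:,2])[:,None])[:,:2]
def proj(s,p):
    p=np.atleast_2d(p); q=(p-s["pose"][:3,3])@s["pose"][:3,:3]; q=q@s["K"].T; return q[:,:2]/q[:,2:]
def hsv(s): return cv2.cvtColor(s["pixels"],cv2.COLOR_BGR2HSV)
def blob(s,lo,hi,box):
    x,y,w,h=box; m=cv2.inRange(hsv(s),lo,hi); k=np.zeros_like(m); k[y:y+h,x:x+w]=m[y:y+h,x:x+w]
    c=max(cv2.findContours(k,cv2.RETR_EXTERNAL,cv2.CHAIN_APPROX_NONE)[0],key=cv2.contourArea); return c[:,0,:]
def rect(s,c,z):
    w=cast(s,c,z); r=cv2.minAreaRect((w*1000).astype(np.float32)); b=cv2.boxPoints(r)/1000
    return np.array(r[0])/1000,np.array(r[1]),r[2],b
def obs(o):
    q=o["tcp_rot"]; M=R.from_quat([q[1],q[2],q[3],q[0]]).as_matrix(); return o["eef_pos"],M
E
python3 - <<'E'
from h import *
t=load("top0"); s=load("scene0")
for nm,a in [("trayT",(t,(100,80,40),(125,255,255),(150,180,60,50),.013)),("coverplateT",(t,(5,150,120),(20,255,255),(240,145,60,40),.095)),
 ("stripeT",(t,(100,120,80),(125,255,255),(245,168,45,15),.090)),("footT",(t,(100,150,120),(125,255,255),(380,225,40,40),.008)),
 ("deckT",(t,(0,0,0),(180,255,60),(205,110,125,105),.090)),("plateTopT",(t,(0,0,170),(180,60,255),(405,220,35,25),.138)),
 ("trayS",(s,(100,80,40),(125,255,255),(270,143,32,27),.013)),("coverS",(s,(5,150,120),(20,255,255),(250,180,45,35),.095)),
 ("plateTopS",(s,(0,0,150),(180,60,255),(115,240,30,20),.138)),("deckS",(s,(0,0,0),(180,255,50),(212,155,118,100),.090))]:
    sn,lo,hi,bx,z=a
    try: c=blob(sn,lo,hi,bx); r=rect(sn,c,z); print(nm,len(c),r[0].round(4),r[1].round(1),round(r[2],1),r[3].round(3).tolist())
    except Exception as e: print(nm,e)
from station import robot
p,M=obs(robot.get_obs()); print(p,M.round(3))
E
```

```text
trayT 123 [0.5011 0.2692] [ 67.6 105.7] 16.9 [[0.453000009059906, 0.3100000023841858], [0.48399999737739563, 0.20900000631809235], [0.5490000247955322, 0.2280000001192093], [0.5180000066757202, 0.33000001311302185]]
coverplateT 94 [0.6077 0.0411] [44.6 77.9] 4.2 [[0.5830000042915344, 0.07800000160932541], [0.5879999995231628, 0.0010000000474974513], [0.6330000162124634, 0.004000000189989805], [0.6269999742507935, 0.0820000022649765]]
stripeT 50 [0.5789 0.0416] [10.4 52.7] 4.1 [[0.5720000267028809, 0.06800000369548798], [0.5759999752044678, 0.014999999664723873], [0.5860000252723694, 0.01600000075995922], [0.5820000171661377, 0.06800000369548798]]
footT 54 [ 0.4332 -0.3157] [39.5 44.4] 65.6 [[0.4050000011920929, -0.32499998807907104], [0.4449999928474426, -0.34299999475479126], [0.4620000123977661, -0.3070000112056732], [0.42100000381469727, -0.289000004529953]]
deckT 352 [0.6096 0.0445] [219.3 239. ] 5.6 [[0.48899999260902405, 0.15299999713897705], [0.5120000243186951, -0.08500000089406967], [0.7300000190734863, -0.06400000303983688], [0.7070000171661377, 0.17399999499320984]]
plateT
[... 500 characters left out ...]
0000023841858], [0.5929999947547913, -0.0020000000949949026], [0.6380000114440918, 0.003000000026077032], [0.6299999952316284, 0.08500000089406967]]
plateTopS 36 [ 0.4572 -0.3261] [41.4 10.5] 65.1 [[0.4440000057220459, -0.34299999475479126], [0.453000009059906, -0.34700000286102295], [0.47099998593330383, -0.3100000023841858], [0.460999995470047, -0.3050000071525574]]
deckS 256 [0.6134 0.0436] [216.8 238.7] 5.7 [[0.49399998784065247, 0.15199999511241913], [0.5170000195503235, -0.0860000029206276], [0.7329999804496765, -0.06400000303983688], [0.7089999914169312, 0.17299999296665192]]
[ 0.1621448  -0.65472312  0.24680537] [[ 0.24  -0.001  0.971]
 [-0.971  0.002  0.24 ]
 [-0.002 -1.    -0.   ]]
```

Request:
play_rows([
  [-0.284, 0.02, 0.301],
  [-0.284, 0.02, 0.301],
  [-0.284, 0.02, 0.301],
  [-0.284, 0.02, 0.301],
  [-0.284, 0.02, 0.301],
  [-0.284, 0.02, 0.301],
  [-0.284, 0.02, 0.301],
  [-0.284, 0.02, 0.301],
  [-0.284, 0.02, 0.301],
  [-0.284, 0.02, 0.301],
], roll=[-0.72, -0.72, -0.72, -0.72, -0.72, -0.72, -0.72, -0.72, -0.72, -0.72], gripper=0.08)

```text
time: 0.93
eef_pos: [0.3866, -0.3045, 0.2271]
tcp_rot: [0.675, -0.674, 0.212, -0.211]
ft_force: [0.7, 0.4, 0.5]
gripper_width: 0.91
```

```bash
cat > go.py <<'E'
import sys,numpy as np
from h import *
from station import robot
# go.py x y z yaw : linear, roll to reach
o=robot.get_obs(); p,M=obs(o); a=list(map(float,sys.argv[1:5]))
d=M.T@(np.array(a[:3])-p); yaw=np.arctan2(M[1,0],M[0,0]); r=-(a[3]-yaw); r=(r+np.pi)%(2*np.pi)-np.pi
print("t",round(o["time"],2),"p",p.round(4),"yaw",round(yaw,3),"lin",d.round(4),"roll",round(r,3),"w",round(o["gripper_width"]*87.8,1),"F",o["ft_force"].round(1),"j",o["joint_pos"].round(2), "down",M[:,1].round(3))
E
python3 go.py 0.6097 0.0415 0.19 0.09
```

```text
t 0.93 p [ 0.3866 -0.3045  0.2271] yaw -0.608 lin [-0.0144  0.0374  0.4114] roll -0.698 w 79.9 F [0.7 0.4 0.5] j [ 0.82  0.22 -0.32  1.99  0.08  0.95 -0.15] down [-0.001  0.002 -1.   ]
```

Request:
play_rows([
  [-0.014, 0.037, 0.411],
  [-0.014, 0.037, 0.411],
  [-0.014, 0.037, 0.411],
  [-0.014, 0.037, 0.411],
  [-0.014, 0.037, 0.411],
  [-0.014, 0.037, 0.411],
  [-0.014, 0.037, 0.411],
  [-0.014, 0.037, 0.411],
  [-0.014, 0.037, 0.411],
  [-0.014, 0.037, 0.411],
], roll=[-0.698, -0.698, -0.698, -0.698, -0.698, -0.698, -0.698, -0.698, -0.698, -0.698])

```text
time: 1.77
eef_pos: [0.6104, 0.0428, 0.1898]
tcp_rot: [0.707, -0.706, -0.031, 0.032]
ft_force: [1.0, -0.5, 0.2]
gripper_width: 0.913
```

```bash
python3 go.py 0.6097 0.0415 0.125 0.09
```

```text
t 1.77 p [0.6104 0.0428 0.1898] yaw 0.09 lin [-0.0007  0.0648 -0.0014] roll 0.0 w 80.1 F [ 1.  -0.5  0.2] j [ 0.24  0.49 -0.55  1.74  0.29  1.   -0.33] down [-0.001  0.002 -1.   ]
```

Request:
play_rows([
  [-0.001, 0.03, -0.001],
  [-0.001, 0.055, -0.001],
  [-0.001, 0.065, -0.001],
  [-0.001, 0.065, -0.001],
  [-0.001, 0.065, -0.001],
], roll=[0, 0, 0, 0, 0])

```text
time: 2.18
eef_pos: [0.6092, 0.0413, 0.1249]
tcp_rot: [0.707, -0.706, -0.031, 0.032]
ft_force: [-0.8, -0.3, 0.7]
gripper_width: 0.912
```

Request:
play_rows([
  [0, 0, 0],
  [0, 0, 0],
  [0, 0, 0],
  [0, 0, 0],
  [0, 0, 0],
  [0, 0, 0],
], roll=[0, 0, 0, 0, 0, 0], gripper=0.0, squeeze=25)

```text
time: 2.68
eef_pos: [0.6093, 0.0412, 0.1252]
tcp_rot: [0.707, -0.706, -0.031, 0.032]
ft_force: [0.4, -1.2, -0.1]
gripper_width: 0.492
```

Request:
play_rows([
  [0, -0.01, 0],
  [0, -0.03, 0],
  [0, -0.06, 0],
  [0, -0.09, 0],
  [0, -0.1, 0],
  [0, -0.1, 0],
], roll=[0, 0, 0, 0, 0, 0])

```text
time: 3.18
eef_pos: [0.6113, 0.0417, 0.229]
tcp_rot: [0.707, -0.706, -0.033, 0.03]
ft_force: [0.1, 0.5, -0.9]
gripper_width: 0.04
```

```bash
python3 go.py 0.5037 0.268 0.12 0.297;python3 - <<'E'
from station import robot
import cv2,numpy as np
for n in("scene","top"):
    s=robot.snapshot(n); cv2.imwrite(f"pics/{n}1.png",s["pixels"]); np.savez(f"pics/{n}1.npz",**s)
a=[cv2.imread(f"pics/{n}1.png") for n in("scene","top")]
cv2.imwrite("pics/c1.png",np.hstack([cv2.resize(a[0][120:270,200:350],(400,400)),cv2.resize(a[1][90:240,190:340],(400,400))]))
E
```

```text
t 3.18 p [0.6113 0.0417 0.229 ] yaw 0.089 lin [-0.0875  0.109   0.2349] roll -0.208 w 3.5 F [ 0.1  0.5 -0.9] j [ 0.25  0.45 -0.56  1.7   0.27  1.06 -0.3 ] down [ 0.004  0.002 -1.   ]
```

View pics/c1.png

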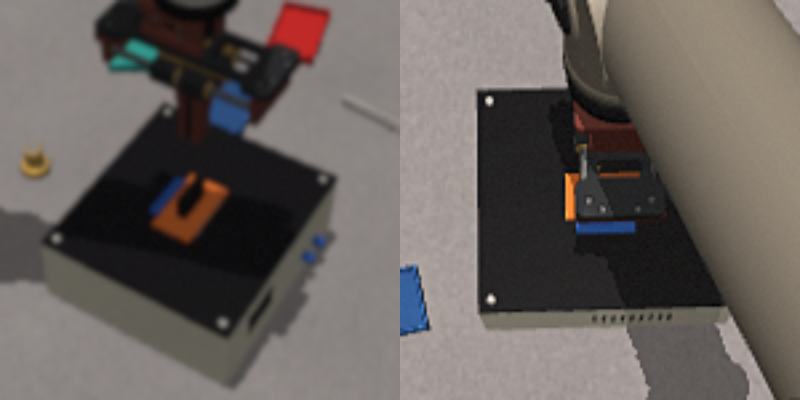

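The fingers hadn't finished closing when the arm lifted, because they move slowly. The cover is still in place, so I'll repeat the grasp with a smaller opening and a longer close.

Request:
play_rows([
  [-0.002, 0.0, 0],
  [-0.002, 0.0, 0],
  [-0.002, 0.0, 0],
  [-0.002, 0.03, 0],
  [-0.002, 0.06, 0],
  [-0.002, 0.09, 0],
  [-0.002, 0.104, 0],
  [-0.002, 0.104, 0],
  [-0.002, 0.104, 0],
], roll=[0, 0, 0, 0, 0, 0, 0, 0, 0], gripper=0.035)

```text
time: 4.03
eef_pos: [0.6069, 0.0411, 0.1209]
tcp_rot: [0.707, -0.706, -0.031, 0.033]
ft_force: [-0.4, 0.0, -0.6]
gripper_width: 0.395
```

Request:
play_rows([
  [0, 0, 0],
  [0, 0, 0],
  [0, 0, 0],
  [0, 0, 0],
  [0, 0, 0],
  [0, 0, 0],
  [0, 0, 0],
  [0, 0, 0],
], roll=[0, 0, 0, 0, 0, 0, 0, 0], gripper=0.0, squeeze=25)

```text
time: 4.7
eef_pos: [0.6079, 0.0413, 0.1212]
tcp_rot: [0.707, -0.706, -0.032, 0.032]
ft_force: [4.0, 0.4, -0.7]
gripper_width: 0.134
```

```bash
python3 go.py 0.5037 0.268 0.12 0.297
```

```text
t 4.7 p [0.6079 0.0413 0.1212] yaw 0.09 lin [-0.0835  0.0016  0.2352] roll -0.207 w 11.8 F [ 4.   0.4 -0.7] j [ 0.21  0.57 -0.52  1.8   0.35  0.87 -0.37] down [-0.     0.001 -1.   ]
```

Request:
play_rows([
  [0, -0.01, 0],
  [0, -0.03, 0],
  [0, -0.06, 0],
  [0, -0.08, 0],
  [0, -0.09, 0],
  [0, -0.09, 0],
], roll=[0, 0, 0, 0, 0, 0])

```text
time: 5.2
eef_pos: [0.6083, 0.0412, 0.2133]
tcp_rot: [0.707, -0.706, -0.032, 0.031]
ft_force: [1.3, 0.3, -0.5]
gripper_width: 0.135
```

```bash
python3 go.py 0.5037 0.268 0.15 0.297
```

```text
t 5.2 p [0.6083 0.0412 0.2133] yaw 0.089 lin [-0.0841  0.0634  0.2351] roll -0.208 w 11.8 F [ 1.3  0.3 -0.5] j [ 0.25  0.46 -0.56  1.72  0.28  1.03 -0.31] down [ 0.002  0.001 -1.   ]
```

Request:
play_rows([
  [-0.084, 0, 0.235],
  [-0.084, 0, 0.235],
  [-0.084, 0, 0.235],
  [-0.084, 0, 0.235],
  [-0.084, 0, 0.235],
  [-0.084, 0, 0.235],
  [-0.084, 0.063, 0.235],
  [-0.084, 0.063, 0.235],
  [-0.084, 0.063, 0.235],
  [-0.084, 0.063, 0.235],
], roll=[-0.208, -0.208, -0.208, -0.208, -0.208, -0.208, -0.208, -0.208, -0.208, -0.208])

```text
time: 6.03
eef_pos: [0.5022, 0.2667, 0.1484]
tcp_rot: [-0.699, 0.7, 0.104, -0.106]
ft_force: [0.3, 1.2, -0.1]
gripper_width: 0.136
```

```bash
python3 go.py 0.5037 0.268 0.039 0.297;python3 - <<'E'
from station import robot
import cv2,numpy as np
for n in("scene","top"):
    s=robot.snapshot(n); cv2.imwrite(f"pics/{n}2.png",s["pixels"]); np.savez(f"pics/{n}2.npz",**s)
a=[cv2.imread(f"pics/{n}2.png") for n in("scene","top")]
cv2.imwrite("pics/c2.png",np.hstack([cv2.resize(a[0][90:240,200:350],(400,400)),cv2.resize(a[1][120:270,130:280],(400,400))]))
E
```

```text
t 6.03 p [0.5022 0.2667 0.1484] yaw 0.298 lin [0.0021 0.1093 0.0009] roll 0.001 w 12.0 F [ 0.3  1.2 -0.1] j [-0.1   0.5  -0.64  1.87  0.37  0.9  -0.62] down [-0.003 -0.001 -1.   ]
```

View pics/c2.png

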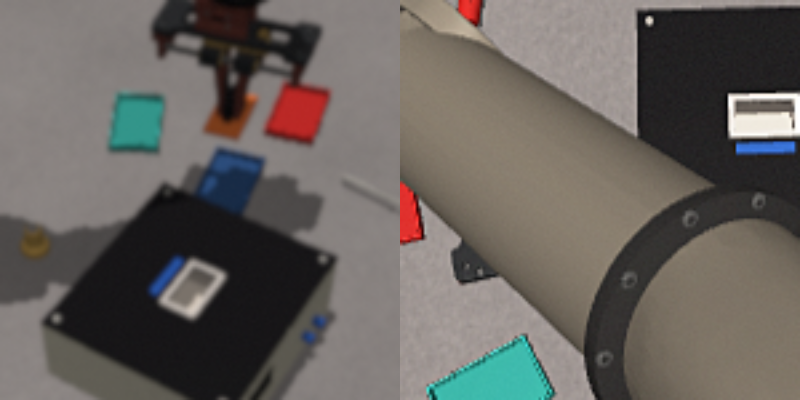

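The cover is held above the tray, and the slot is exposed with its white bezel at about (280,163) in the top view. Lowering it into the tray now.

Request:
play_rows([
  [0.002, 0.03, 0.001],
  [0.002, 0.06, 0.001],
  [0.002, 0.085, 0.001],
  [0.002, 0.1, 0.001],
  [0.002, 0.107, 0.001],
  [0.002, 0.109, 0.001],
  [0.002, 0.109, 0.001],
], roll=[0, 0, 0, 0, 0, 0, 0])

```text
time: 6.72
eef_pos: [0.5069, 0.2696, 0.0429]
tcp_rot: [0.7, -0.699, -0.105, 0.103]
ft_force: [-1.2, -0.5, -1.3]
gripper_width: 0.134
```

```bash
python3 go.py 0.5037 0.268 0.0385 0.297;python3 - <<'E'
from h import *
t=load("top2"); s=load("scene2")
for nm,a in [("bezT",(t,(0,0,150),(180,70,255),(258,148,24+30,30),.09)),("bezS",(s,(0,0,105),(180,70,255),(252,180,40,40),.09)),("stripeS",(s,(100,120,60),(125,255,255),(245,178,40,30),.09)),("stripeT",(t,(100,120,80),(125,255,255),(250,170,50,12),.09))]:
    c=blob(*a[:4]); r=rect(a[0],c,a[4]); print(nm,r[0].round(4),r[1].round(1),round(r[2],1))
E
```

```text
t 6.72 p [0.5069 0.2696 0.0429] yaw 0.296 lin [-0.0035  0.0044 -0.0006] roll -0.001 w 11.8 F [-1.2 -0.5 -1.3] j [-0.18  0.65 -0.55  1.92  0.5   0.71 -0.73] down [ 0.003  0.002 -1.   ]
bezT [0.6108 0.0376] [42.2 55.3] 4.1
bezS [0.6112 0.0457] [45.8 72.5] 5.8
stripeS [0.5784 0.0427] [14.4 62.3] 5.9
stripeT [0.5789 0.0416] [10.4 52.7] 4.1
```

Request:
play_rows([
  [-0.002, 0.003, -0.001],
  [-0.002, 0.005, -0.001],
  [-0.002, 0.006, -0.001],
  [-0.002, 0.006, -0.001],
], roll=[0, 0, 0, 0])

```text
time: 7.05
eef_pos: [0.5059, 0.2681, 0.0378]
tcp_rot: [0.7, -0.699, -0.106, 0.102]
ft_force: [-0.0, -1.5, 3.3]
gripper_width: 0.131
```

```bash
python3 go.py 0.5037 0.268 0.0385 0.297
```

```text
t 7.05 p [0.5059 0.2681 0.0378] yaw 0.296 lin [-0.0021 -0.0007  0.0005] roll -0.001 w 11.5 F [-0.  -1.5  3.3] j [-0.18  0.65 -0.55  1.92  0.51  0.7  -0.74] down [ 0.005  0.002 -1.   ]
```

Contact at the expected height. Releasing and lifting.

Request:
play_rows([
  [0, 0, 0],
  [0, 0, 0],
  [0, 0, 0],
  [0, 0, 0],
  [0, 0, 0],
  [0, -0.01, 0],
  [0, -0.03, 0],
  [0, -0.07, 0],
  [0, -0.11, 0],
  [0, -0.15, 0],
], roll=[0, 0, 0, 0, 0, 0, 0, 0, 0, 0], gripper=0.045)

```text
time: 7.88
eef_pos: [0.5047, 0.2678, 0.1899]
tcp_rot: [0.7, -0.699, -0.106, 0.103]
ft_force: [0.8, 0.3, -0.0]
gripper_width: 0.513
```

```bash
cat > plan.py <<'E'
# planar feasibility: pivot(hook) path; bracket local pts rel origin, rotate ccw th
import numpy as np
from scipy.spatial import ConvexHull
from collections import deque
def samp(x0,x1,z0,z1,n=2):
    xs=np.arange(x0,x1+.1,n); zs=np.arange(z0,z1+.1,n)
    return np.array([(x,z) for x in xs for z in zs if x in(xs[0],xs[-1]) or z in(zs[0],zs[-1])])
P=np.vstack([samp(-26,26,0,8),samp(18,26,8,138),samp(26,44,65,79)])
m=1.0
def col(x,z,th):  # toe at x,z
    c,s=np.cos(th),np.sin(th); q=(P-[-26,4])@np.array([[c,s],[-s,c]])+[x,z]
    X,Z=q[:,0],q[:,1]
    b=(Z<-45)|((Z<0)&(Z>-45)&((X>16)))|((Z<m)&(Z>-4-m)&((X<-15+m)|(X>15-m)))|((Z<=-4)&(X<-60))
    return b.any()
X=np.arange(-58,16,2);Z=np.arange(-41,12,2);T=np.arange(0,1.05,.05)
F=np.array([[[not col(x,z,t) for t in T] for z in Z] for x in X])
g=(np.argmin(abs(X+46)),0,0); print("goal",F[g], "range upright",[x for i,x in enumerate(X) if F[i,0,0]])
prev={g:None};q=deque([g]);end=None
import itertools
while q:
    a=q.popleft()
    if Z[a[1]]>=8: end=a;break
    for d in itertools.product((-1,0,1),repeat=3):
        b=tuple(np.add(a,d))
        if b not in prev and all(0<=k<n for k,n in zip(b,F.shape)) and F[b]: prev[b]=a;q.append(b)
while end:
    x,z,t=X[end[0]],Z[end[1]],T[end[2]]; c,s=np.cos(t),np.sin(t); h=np.array([63,68]); hp=(x+c*h[0]-s*h[1],z+s*h[0]+c*h[1])
    print("toe",x,z,"th",round(t,2),"hook",np.round(hp,1)); end=prev[end]
# for each theta, the set of free toe (x) at each z
for t in (.35,.5,.6,.7,.8,.85,.9):
    k=np.argmin(abs(T-t)); print(t,[(int(z),(int(X[F[:,j,k]].min()),int(X[F[:,j,k]].max())) if F[:,j,k].any() else None) for j,z in list(enumerate(Z))[::3]])
E
python3 plan.py; python3 go.py 0.45 0.2 0.25 0.3
python3 - <<'E'
from station import robot
import cv2,numpy as np
for n in("scene","top"):
    s=robot.snapshot(n); cv2.imwrite(f"pics/{n}3.png",s["pixels"]); np.savez(f"pics/{n}3.npz",**s)
a=[cv2.imread(f"pics/{n}3.png") for n in("scene","top")]
cv2.imwrite("pics/c3.png",np.hstack([cv2.resize(a[0][90:240,200:350],(400,400)),cv2.resize(a[1][120:270,130:280],(400,400))]))
E
```

```text
goal True range upright [np.int64(-58), np.int64(-56), np.int64(-54), np.int64(-52), np.int64(-50), np.int64(-48), np.int64(-46), np.int64(-44), np.int64(-42), np.int64(-40), np.int64(-38)]
toe -20 9 th 0.1 hook [35.9 82.9]
toe -18 7 th 0.15 hook [34.1 83.7]
toe -16 5 th 0.2 hook [32.2 84.2]
toe -14 3 th 0.25 hook [30.2 84.5]
toe -14 1 th 0.3 hook [26.1 84.6]
toe -12 -1 th 0.35 hook [23.9 84.5]
toe -12 -3 th 0.4 hook [19.5 84.2]
toe -12 -5 th 0.45 hook [15.2 83.6]
toe -12 -7 th 0.5 hook [10.7 82.9]
toe -12 -9 th 0.55 hook [ 6.2 81.9]
toe -14 -11 th 0.55 hook [ 4.2 79.9]
toe -16 -13 th 0.55 hook [ 2.2 77.9]
toe -18 -15 th 0.6 hook [-4.4 76.7]
toe -20 -17 th 0.6 hook [-6.4 74.7]
toe -22 -19 th 0.6 hook [-8.4 72.7]
toe -24 -21 th 0.65 hook [-15.   71.3]
toe -26 -23 th 0.65 hook [-17.   69.3]
toe -28 -25 th 0.65 hook [-19.   67.3]
toe -30 -23 th 0.6 hook [-16.4  68.7]
toe -32 -21 th 0.55 hook [-13.8  69.9]
toe -34 -23 th 0.5 hook [-11.3  66.9]
toe -36 -25 th 0.45 hook [-8.8 63.6]
toe -38 -27 th 0.4 hook [-6.5 60.2]
toe -40 -29 th 0.35 hook [-4.1 56.5]
toe -42 -31 th 0.3 hook [-1.9 52.6]

[... 832 characters left out ...]
, 8)), (7, (-58, 14))]
0.8 [(-41, (-34, -24)), (-35, (-36, -26)), (-29, (-32, -20)), (-23, (-26, -14)), (-17, (-20, -10)), (-11, (-14, -4)), (-5, (-10, 2)), (1, (-14, 8)), (7, (-58, 14))]
0.85 [(-41, (-34, -24)), (-35, (-36, -24)), (-29, (-30, -18)), (-23, (-24, -12)), (-17, (-20, -8)), (-11, (-14, -2)), (-5, (-10, 4)), (1, (-14, 8)), (7, (-58, 14))]
0.9 [(-41, (-30, -22)), (-35, (-32, -20)), (-29, (-28, -14)), (-23, (-22, -10)), (-17, (-18, -6)), (-11, (-14, -2)), (-5, (-10, 4)), (1, (-14, 8)), (7, (-58, 14))]
t 7.88 p [0.5047 0.2678 0.1899] yaw 0.296 lin [-0.0718 -0.0605 -0.0488] roll -0.004 w 45.0 F [ 0.8  0.3 -0. ] j [-0.08  0.45 -0.67  1.83  0.33  0.97 -0.59] down [ 0.004  0.003 -1.   ]
```

View pics/c3.png

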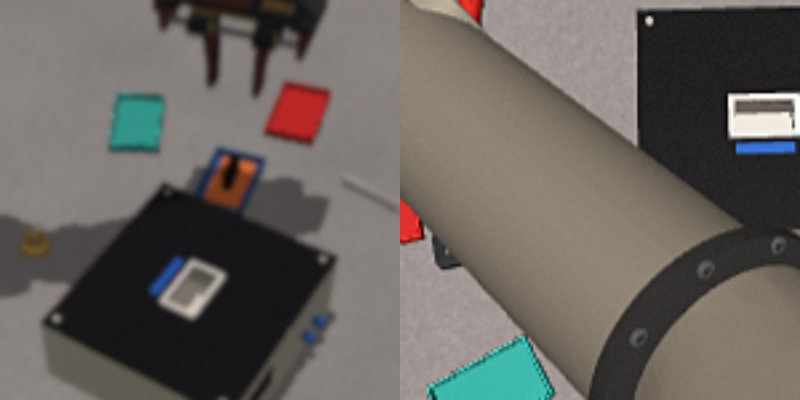

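The cover is in the tray and both pictures agree. Now to the bracket hook. The tool can only yaw, so I'll hang the bracket from its hook and let gravity tilt it.

```bash
python3 go.py 0.473 -0.334 0.20 1.136
```

```text
t 7.98 p [0.5082 0.2706 0.1952] yaw 0.296 lin [-0.2097 -0.0103 -0.5681] roll -0.84 w 45.1 F [0.9 0.6 0.3] j [-0.08  0.44 -0.67  1.83  0.33  0.97 -0.59] down [ 0.015  0.008 -1.   ]
```

Request:
play_rows([
  [-0.21, -0.01, -0.568],
  [-0.21, -0.01, -0.568],
  [-0.21, -0.01, -0.568],
  [-0.21, -0.01, -0.568],
  [-0.21, -0.01, -0.568],
  [-0.21, -0.01, -0.568],
  [-0.21, -0.01, -0.568],
  [-0.21, -0.01, -0.568],
  [-0.21, -0.01, -0.568],
  [-0.21, -0.01, -0.568],
], roll=[-0.84, -0.84, -0.84, -0.84, -0.84, -0.84, -0.84, -0.84, -0.84, -0.84])

```text
time: 8.82
eef_pos: [0.4837, -0.1278, 0.1958]
tcp_rot: [-0.596, 0.597, 0.386, -0.374]
ft_force: [0.0, -0.9, -0.6]
gripper_width: 0.513
```

```bash
python3 go.py 0.473 -0.334 0.20 1.136
```

```text
t 8.82 p [ 0.4837 -0.1278  0.1958] yaw 1.136 lin [-0.1915 -0.006  -0.0773] roll 0.0 w 45.0 F [ 0.  -0.9 -0.6] j [ 0.81  0.35 -0.8   1.99  0.3   0.91  0.99] down [ 0.015  0.008 -1.   ]
```

Request:
play_rows([
  [-0.192, -0.006, -0.077],
  [-0.192, -0.006, -0.077],
  [-0.192, -0.006, -0.077],
  [-0.192, -0.006, -0.077],
  [-0.192, -0.006, -0.077],
  [-0.192, -0.006, -0.077],
  [-0.192, -0.006, -0.077],
  [-0.192, -0.006, -0.077],
], roll=[0, 0, 0, 0, 0, 0, 0, 0])

```text
time: 9.48
eef_pos: [0.4725, -0.3336, 0.1998]
tcp_rot: [-0.596, 0.596, 0.387, -0.374]
ft_force: [-0.5, 0.2, -0.1]
gripper_width: 0.515
```

```bash
cat > snap.py <<'E'
import sys
from station import robot
import cv2,numpy as np
# snap.py tag sx sy sw tx ty tw
tag=sys.argv[1]; b=list(map(int,sys.argv[2:])); out=[]
for k,n in enumerate(("scene","top")):
    s=robot.snapshot(n); np.savez(f"pics/{n}{tag}.npz",**s); x,y,w=b[3*k:3*k+3]
    out.append(cv2.resize(s["pixels"][y:y+w,x:x+w],(400,400),interpolation=cv2.INTER_CUBIC))
cv2.imwrite(f"pics/c{tag}.png",np.hstack(out))
E
python3 go.py 0.473 -0.334 0.090 1.136; python3 snap.py 4 80 180 130 350 180 100
```

```text
t 9.48 p [ 0.4725 -0.3336  0.1998] yaw 1.136 lin [-0.0018  0.1097  0.0005] roll 0.0 w 45.3 F [-0.5  0.2 -0.1] j [ 1.06  0.46 -0.71  1.81  0.33  0.99  1.36] down [ 0.015  0.009 -1.   ]
```

View pics/c4.png

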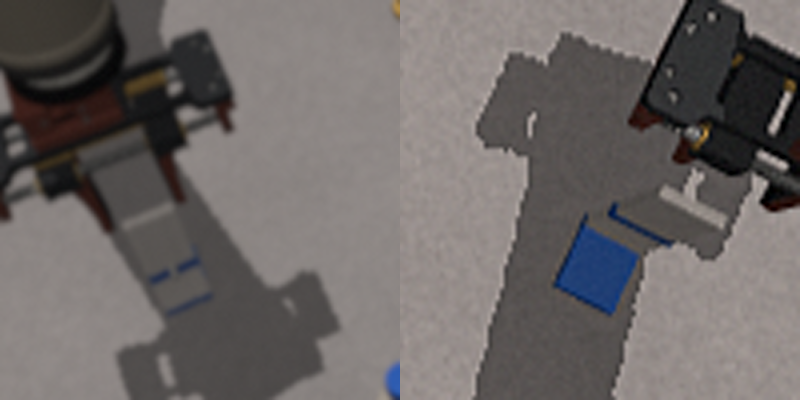

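Request:
play_rows([
  [-0.002, 0.03, 0.0],
  [-0.002, 0.06, 0.0],
  [-0.002, 0.085, 0.0],
  [-0.002, 0.1, 0.0],
  [-0.002, 0.108, 0.0],
  [-0.002, 0.11, 0.0],
  [-0.002, 0.11, 0.0],
  [-0.002, 0.11, 0.0],
], roll=[0, 0, 0, 0, 0, 0, 0, 0])

```text
time: 10.25
eef_pos: [0.4748, -0.333, 0.0912]
tcp_rot: [-0.594, 0.596, 0.388, -0.375]
ft_force: [0.9, 0.3, 0.1]
gripper_width: 0.51
```

```bash
python3 go.py 0.473 -0.334 0.090 1.136; python3 snap.py 5 80 180 130 350 180 100
```

```text
t 10.25 p [ 0.4748 -0.333   0.0912] yaw 1.14 lin [-0.0017  0.0011  0.0012] roll 0.004 w 44.8 F [0.9 0.3 0.1] j [ 0.99  0.59 -0.63  1.88  0.46  0.8   1.26] down [ 0.017  0.008 -1.   ]
```

View pics/c5.png

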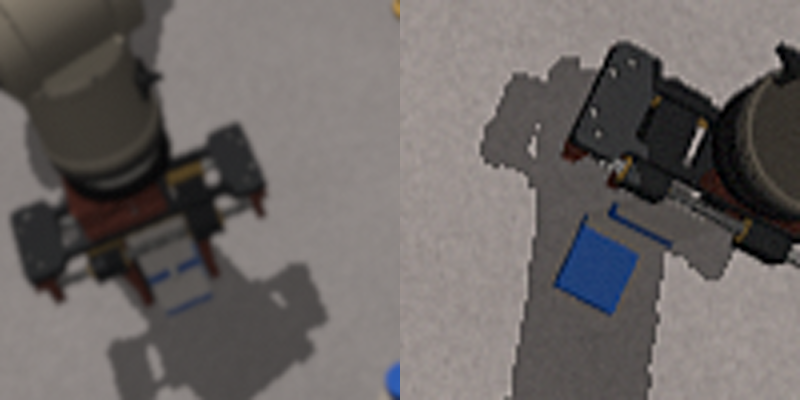

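The fingers straddle the hook in front of the plate. Closing.

Request:
play_rows([
  [0, 0, 0],
  [0, 0, 0],
  [0, 0, 0],
  [0, 0, 0],
  [0, 0, 0],
  [0, 0, 0],
  [0, 0, 0],
  [0, 0, 0],
  [0, 0, 0],
  [0, 0, 0],
], roll=[0, 0, 0, 0, 0, 0, 0, 0, 0, 0], gripper=0.0, squeeze=12)

```text
time: 11.18
eef_pos: [0.4746, -0.3336, 0.0912]
tcp_rot: [-0.594, 0.597, 0.388, -0.375]
ft_force: [-0.4, -1.8, -0.4]
gripper_width: 0.06
```

```bash
python3 go.py 0.473 -0.334 0.190 1.14
```

```text
t 11.18 p [ 0.4746 -0.3336  0.0912] yaw 1.139 lin [ 0.0003 -0.0988  0.0001] roll -0.001 w 5.3 F [-0.4 -1.8 -0.4] j [ 0.99  0.59 -0.63  1.88  0.46  0.8   1.26] down [ 0.017  0.007 -1.   ]
```

Request:
play_rows([
  [0, 0, 0],
  [0, 0, 0],
  [0, 0, 0],
], roll=[0, 0, 0])

```text
time: 11.43
eef_pos: [0.4746, -0.3336, 0.0912]
tcp_rot: [-0.594, 0.597, 0.388, -0.375]
ft_force: [0.7, -0.9, -0.6]
gripper_width: 0.059
```

```bash
python3 go.py 0.473 -0.334 0.190 1.14;  python3 snap.py 6 80 180 130 350 180 100
```

```text
t 11.43 p [ 0.4746 -0.3336  0.0912] yaw 1.139 lin [ 0.0003 -0.0988  0.0001] roll -0.001 w 5.2 F [ 0.7 -0.9 -0.6] j [ 0.99  0.59 -0.63  1.88  0.46  0.8   1.26] down [ 0.017  0.007 -1.   ]
```

View pics/c6.png

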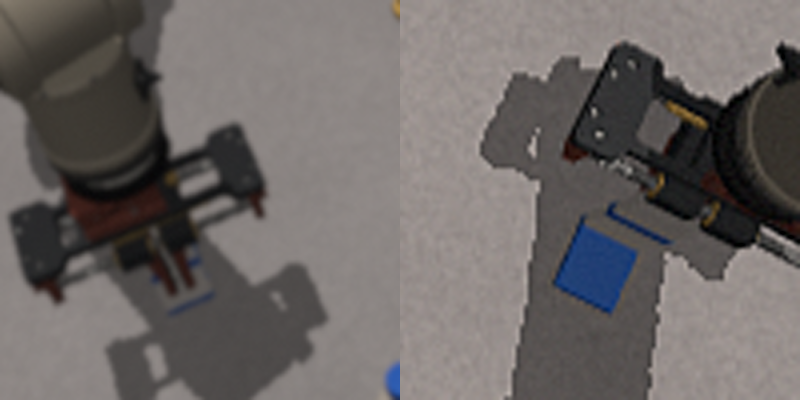

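The opening is steady at 5.2 mm, so the hook is held. Lifting.

Request:
play_rows([
  [0, -0.01, 0],
  [0, -0.025, 0],
  [0, -0.045, 0],
  [0, -0.065, 0],
  [0, -0.085, 0],
  [0, -0.1, 0],
  [0, -0.11, 0],
  [0, -0.11, 0],
], roll=[0, 0, 0, 0, 0, 0, 0, 0])

```text
time: 12.2
eef_pos: [0.4737, -0.3346, 0.2036]
tcp_rot: [-0.593, 0.598, 0.388, -0.374]
ft_force: [0.8, 0.7, -2.7]
gripper_width: 0.066
```

```bash
python3 go.py 0.473 -0.334 0.190 1.14;  python3 snap.py 7 70 160 150 340 160 120
```

```text
t 12.2 p [ 0.4737 -0.3346  0.2036] yaw 1.139 lin [0.0001 0.0136 0.0011] roll -0.001 w 5.8 F [ 0.8  0.7 -2.7] j [ 1.06  0.45 -0.71  1.8   0.33  0.99  1.36] down [ 0.019  0.005 -1.   ]
```

View pics/c7.png

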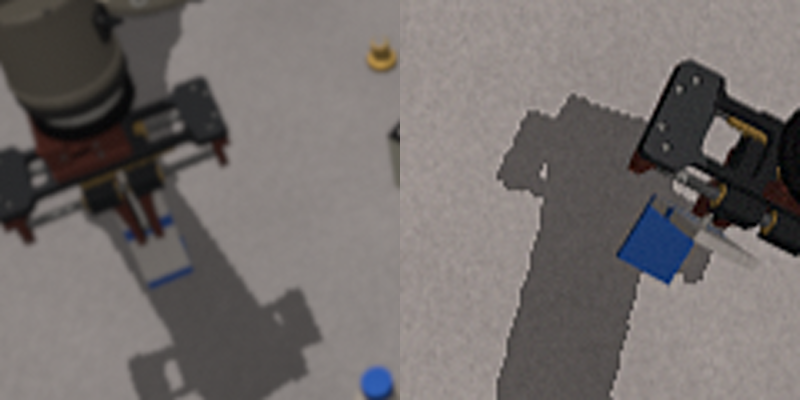

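The force reads -2.7 N, so the bracket is hanging from the hook. Easing the grip so it can pivot.

Request:
play_rows([
  [0, 0, 0],
  [0, 0, 0],
  [0, 0, 0],
  [0, 0, 0],
  [0, 0, 0],
  [0, 0, 0],
], roll=[0, 0, 0, 0, 0, 0], squeeze=6)

```text
time: 12.8
eef_pos: [0.4723, -0.3342, 0.2007]
tcp_rot: [-0.595, 0.596, 0.388, -0.375]
ft_force: [-0.4, 0.6, -2.9]
gripper_width: 0.066
```

```bash
python3 go.py 0.473 -0.334 0.190 1.14;  python3 snap.py 8 70 160 150 340 160 120
```

```text
t 12.8 p [ 0.4723 -0.3342  0.2007] yaw 1.139 lin [ 0.0003  0.0108 -0.0004] roll -0.001 w 5.8 F [-0.4  0.6 -2.9] j [ 1.06  0.46 -0.71  1.81  0.33  0.99  1.36] down [ 0.016  0.008 -1.   ]
```

View pics/c8.png

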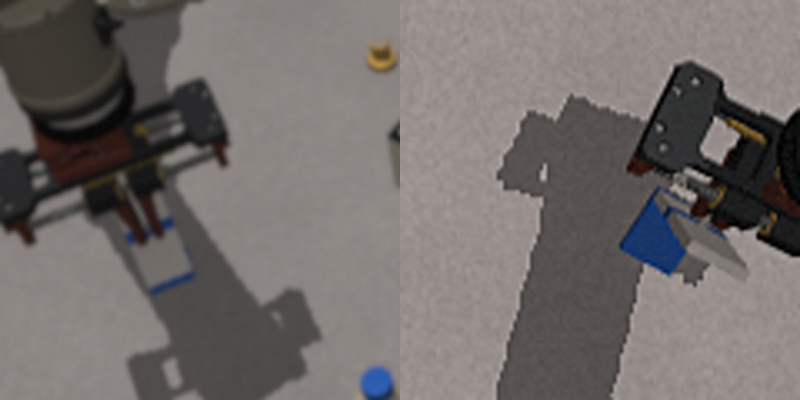

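```bash
cat > tilt.py <<'E'
import sys
from h import *
from station import robot
# pivot = TCP + 0.018 down ; bracket yaw = toolyaw - pi/2
def tilt(s,uv,loc,p,yaw,piv=(0.039,0.072)):
    by=yaw-np.pi/2; ax=np.array([np.cos(by),np.sin(by),0]); P=p+np.array([0,0,-.018])
    th=np.linspace(-.2,1.4,1601); d=np.array(loc)-piv
    X=np.cos(th)*d[0]-np.sin(th)*d[1]; Z=np.sin(th)*d[0]+np.cos(th)*d[1]
    W=P+X[:,None]*ax+Z[:,None]*[0,0,1]; e=np.linalg.norm(proj(s,W)-uv,axis=1); k=e.argmin(); return th[k].round(3),e[k].round(2),W[k].round(4)
E
python3 - <<'E'
from tilt import *
p,M=obs(robot.get_obs()); yaw=np.arctan2(M[1,0],M[0,0])
s=load("top8")
print("toe",tilt(s,(413.8,237.7),(-.026,.008),p,yaw))
print("platetop back",tilt(s,(340+(695-400)*.3,160+262*.3),(.018,.138),p,yaw), tilt(s,(340+(730-400)*.3,160+262*.3),(.022,.138),p,yaw))
E
```

```text
toe (np.float64(0.471), np.float64(0.39), array([ 0.4462, -0.3222,  0.0964]))
platetop back (np.float64(0.639), np.float64(4.58), array([ 0.4213, -0.3107,  0.2234])) (np.float64(0.469), np.float64(3.61), array([ 0.4315, -0.3154,  0.2341]))
```

Request:
play_rows([
  [0, 0, 0],
  [0, 0, 0],
  [0, 0, 0],
  [0, 0, 0],
  [0, 0, 0],
  [0, 0, 0],
], roll=[0, 0, 0, 0, 0, 0], squeeze=5)

```text
time: 13.4
eef_pos: [0.4724, -0.3342, 0.2009]
tcp_rot: [-0.595, 0.596, 0.388, -0.375]
ft_force: [0.5, -0.8, -2.8]
gripper_width: 0.062
```

```bash
python3 go.py 0.473 -0.334 0.190 1.14;  python3 snap.py 9 70 160 150 340 160 120
```

```text
t 13.4 p [ 0.4724 -0.3342  0.2009] yaw 1.139 lin [ 0.0003  0.0109 -0.0003] roll -0.001 w 5.4 F [ 0.5 -0.8 -2.8] j [ 1.06  0.46 -0.71  1.81  0.33  0.99  1.36] down [ 0.016  0.007 -1.   ]
```

View pics/c9.png

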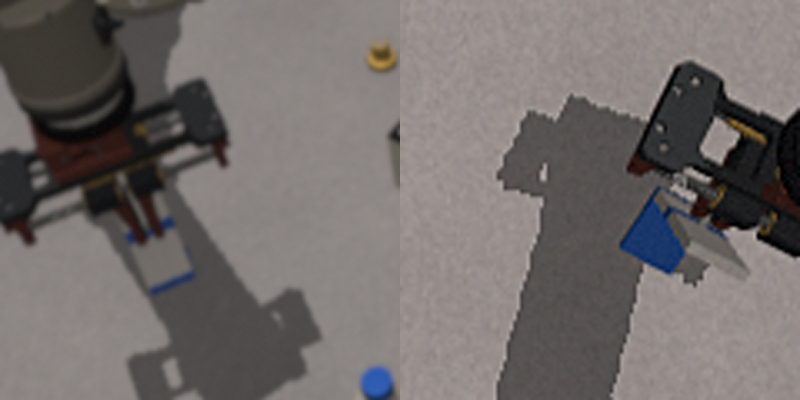

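Request:
play_rows([
  [0, 0.01, 0],
  [0, 0.03, 0],
  [0, 0.05, 0],
  [0, 0.065, 0],
  [0, 0.065, 0],
  [0, 0.065, 0],
], roll=[0, 0, 0, 0, 0, 0])

```text
time: 14.0
eef_pos: [0.4729, -0.3333, 0.1349]
tcp_rot: [-0.595, 0.596, 0.387, -0.375]
ft_force: [0.7, -1.0, -2.6]
gripper_width: 0.066
```

Request:
play_rows([
  [0, 0, 0],
  [0, 0, 0],
  [0, 0, 0],
  [0, 0, 0],
  [0, 0, 0],
  [0, 0, 0],
], roll=[0, 0, 0, 0, 0, 0], squeeze=3.5)

```text
time: 14.5
eef_pos: [0.4731, -0.3335, 0.1353]
tcp_rot: [-0.595, 0.596, 0.387, -0.375]
ft_force: [-1.5, 0.4, -2.4]
gripper_width: 0.065
```

```bash
python3 go.py 0.473 -0.334 0.190 1.14;  python3 snap.py 10 70 160 150 340 160 120
```

```text
t 14.5 p [ 0.4731 -0.3335  0.1353] yaw 1.139 lin [ 0.0003 -0.0547 -0.0007] roll -0.001 w 5.7 F [-1.5  0.4 -2.4] j [ 1.02  0.54 -0.67  1.86  0.41  0.88  1.3 ] down [ 0.015  0.008 -1.   ]
```

View pics/c10.png

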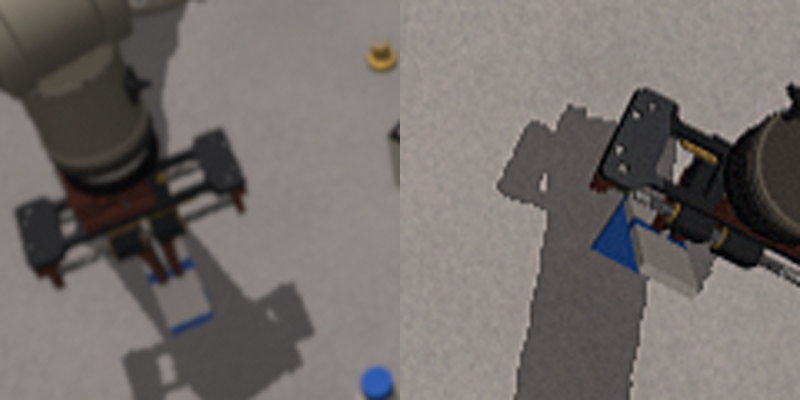

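Run:
```python
from tilt import *
p,M=obs(robot.get_obs()); yaw=np.arctan2(M[1,0],M[0,0])
s=load("top10")
for pv in ((.039,.072),(.037,.072),(.036,.070)):
  print("toe",tilt(s,(404.5,237.4),(-.026,.008),p,yaw,pv))
  print("platetop",tilt(s,(340+(664-400)*.3,160+278*.3),(.018,.138),p,yaw,pv))
```

```text
toe (np.float64(0.578), np.float64(0.81), array([ 0.4553, -0.3252,  0.028 ]))
platetop (np.float64(0.596), np.float64(0.92), array([ 0.4235, -0.3106,  0.1599]))
toe (np.float64(0.554), np.float64(0.97), array([ 0.4549, -0.325 ,  0.0295]))
platetop (np.float64(0.629), np.float64(0.82), array([ 0.4237, -0.3107,  0.1593]))
toe (np.float64(0.55), np.float64(1.22), array([ 0.4544, -0.3248,  0.0318]))
platetop (np.float64(0.635), np.float64(1.09), array([ 0.4232, -0.3104,  0.1612]))
```

The tilt is about 0.59 rad and I want 0.7 to 0.8. Minimum grip with a small shake next.

Request:
play_rows([
  [0, -0.015, 0],
  [0, 0.0, 0],
  [0, -0.015, 0],
  [0, 0.0, 0],
  [0, -0.015, 0],
  [0, 0.0, 0],
  [0, 0, 0],
  [0, 0, 0],
], roll=[0, 0, 0, 0, 0, 0, 0, 0], squeeze=3)

```text
time: 15.27
eef_pos: [0.4727, -0.3333, 0.135]
tcp_rot: [0.595, -0.595, -0.387, 0.375]
ft_force: [-0.2, 0.9, -0.7]
gripper_width: 0.003
```

```bash
python3 go.py 0.473 -0.334 0.190 1.14;  python3 snap.py 11 70 160 150 340 160 120
```

```text
t 15.27 p [ 0.4727 -0.3333  0.135 ] yaw 1.139 lin [ 0.0002 -0.055  -0.001 ] roll -0.001 w 0.3 F [-0.2  0.9 -0.7] j [ 1.02  0.54 -0.67  1.86  0.41  0.88  1.3 ] down [ 0.014  0.009 -1.   ]
```

View pics/c11.png

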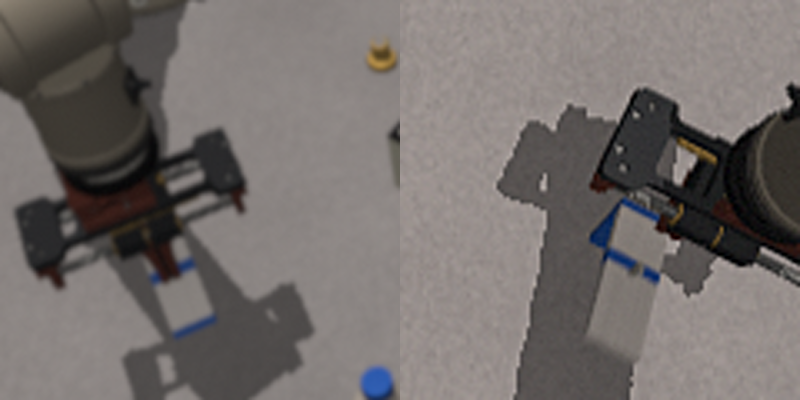

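The shake lost the grip and the bracket has dropped. I'll raise the arm clear and see how it settled.

Request:
play_rows([
  [0, -0.03, 0],
  [0, -0.06, 0],
  [0, -0.09, 0],
  [0, -0.12, 0.05],
  [0, -0.14, 0.1],
  [0, -0.14, 0.13],
  [0, -0.14, 0.13],
], roll=[0, 0, 0, 0, 0, 0, 0], gripper=0.06, squeeze=15)

```text
time: 15.95
eef_pos: [0.3498, -0.2786, 0.2752]
tcp_rot: [-0.595, 0.596, 0.386, -0.376]
ft_force: [0.1, 0.2, 0.0]
gripper_width: 0.5
```

```bash
python3 go.py 0.473 -0.334 0.190 1.14;  python3 snap.py 12 80 210 100 360 200 90
```

```text
t 15.95 p [ 0.3498 -0.2786  0.2752] yaw 1.139 lin [ 0.0002  0.0864 -0.1343] roll -0.001 w 43.9 F [0.1 0.2 0. ] j [ 1.29  0.13 -0.8   2.    0.1   1.04  1.59] down [ 0.013  0.007 -1.   ]
```

View pics/c12.png

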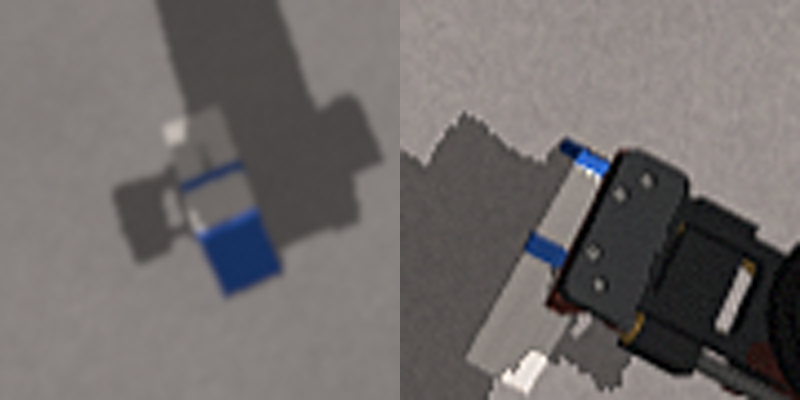

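```bash
python3 go.py 0.28 -0.52 0.25 0.6
```

```text
t 16.05 p [ 0.3509 -0.2799  0.2752] yaw 1.138 lin [-0.248   0.023  -0.0362] roll 0.538 w 51.9 F [-0.5 -0.8  0.4] j [ 1.29  0.14 -0.8   2.    0.1   1.04  1.58] down [ 0.014  0.005 -1.   ]
```

Request:
play_rows([
  [-0.248, 0.02, -0.036],
  [-0.248, 0.02, -0.036],
  [-0.248, 0.02, -0.036],
  [-0.248, 0.02, -0.036],
  [-0.248, 0.02, -0.036],
  [-0.248, 0.02, -0.036],
  [-0.248, 0.02, -0.036],
  [-0.248, 0.02, -0.036],
], roll=[0, 0, 0, 0, 0, 0, 0, 0])

```text
time: 16.72
eef_pos: [0.279, -0.5227, 0.2515]
tcp_rot: [-0.596, 0.597, 0.385, -0.374]
ft_force: [0.8, 1.1, 0.3]
gripper_width: 0.685
```

```bash
python3 go.py 0.473 -0.334 0.190 1.14;  python3 snap.py 13 100 220 70 360 210 70
```

```text
t 16.72 p [ 0.279  -0.5227  0.2515] yaw 1.133 lin [ 0.2524  0.0655 -0.0951] roll -0.007 w 60.2 F [0.8 1.1 0.3] j [ 1.47  0.41 -0.63  1.72  0.25  1.09  1.9 ] down [ 0.014  0.007 -1.   ]
```

View pics/c13.png

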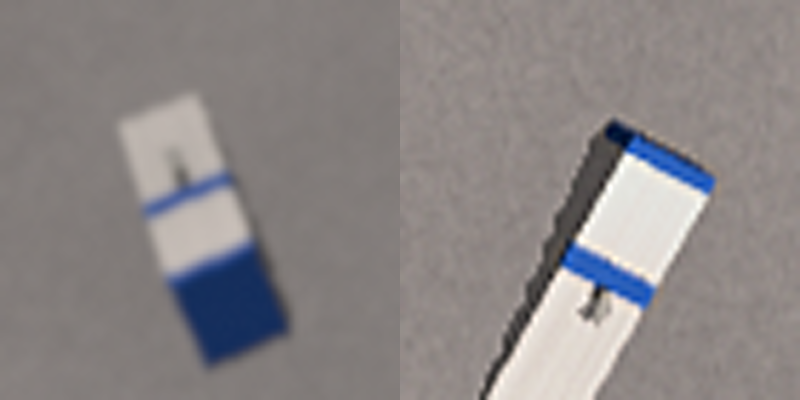

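Run:
```python
from h import *
t=load("top13"); im=t["pixels"][220:320,350:450]; cv2.imwrite("pics/c14.png",cv2.resize(im,(600,600),interpolation=cv2.INTER_CUBIC))
```

```text
(no output)
```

View pics/c14.png

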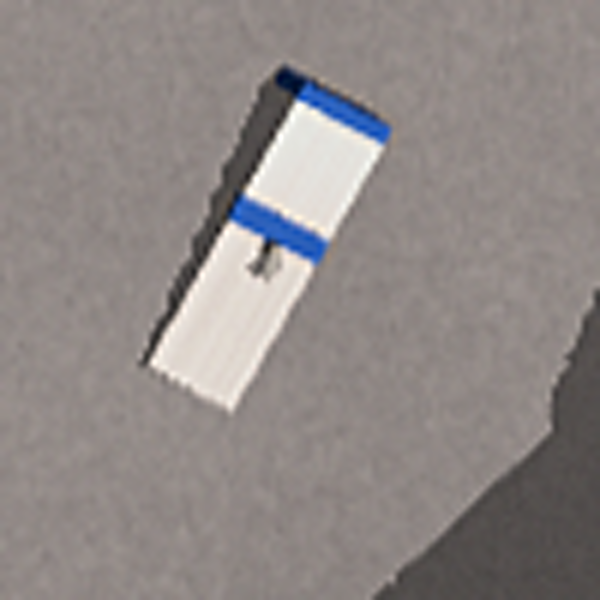

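Run:
```python
from h import *
t=load("top13"); f=lambda x,y:(350+x/6-.5+.08,220+y/6-.5+.08)
H=cast(t,[f(307,82),f(393,128)],.0495); T=cast(t,[f(148,362),f(233,410)],.0076)
h=H.mean(0);p=T.mean(0); d=(p-h); L=np.linalg.norm(d); print(h,p,L*1e3, "expect 131.4","widths",np.linalg.norm(H[0]-H[1]),np.linalg.norm(T[0]-T[1]))
u=d/L; bx=np.arctan2(-u[1],-u[0]); print("bracket x yaw",bx, "edge yaws",[np.arctan2(*(a[0]-a[1])[::-1])-np.pi/2 for a in(H,T)])
# pivot(38,72): x=-88.0 rel toe, heel -15.8 -> 72.2 from heel along u
piv=h+u*.0722; print("pivot",piv,"toe edge",h-u*.0158); print(proj(t,[[*piv,.039]]),((proj(t,[[*piv,.039]])-[349.58,219.58])*6))
```

```text
[ 0.45406628 -0.32418945] [ 0.33551066 -0.26991487] 130.38852103934695 expect 131.4 widths 0.03948146181428517 0.04003853706991475
bracket x yaw -0.4293200962955936 edge yaws [np.float64(-0.4401097134943044), np.float64(-0.4491722352661791)]
pivot [ 0.38841851 -0.294136  ] toe edge [ 0.46843242 -0.33076624]
[[394.74726082 262.83454723]] [[271.00356492 259.52728335]]
```

The bracket lies like a Λ on its toe and plate top, with the hook pointing up. The predicted hook pixel (271,259) matches the seen one (268,262). I can re-grip the hook from here and roll the bracket back about its toe to the tilt I want.

```bash
python3 go.py 0.3885 -0.294 0.14 1.131
```

```text
t 16.82 p [ 0.2812 -0.5195  0.2525] yaw 1.139 lin [ 0.2484  0.1155 -0.0019] roll 0.008 w 59.8 F [ 1.3  0.1 -0.2] j [ 1.46  0.4  -0.63  1.73  0.25  1.09  1.9 ] down [ 0.015  0.006 -1.   ]
```

Request:
play_rows([
  [0.248, 0.06, -0.002],
  [0.248, 0.06, -0.002],
  [0.248, 0.06, -0.002],
  [0.248, 0.06, -0.002],
  [0.248, 0.08, -0.002],
  [0.248, 0.115, -0.002],
  [0.248, 0.115, -0.002],
  [0.248, 0.115, -0.002],
  [0.248, 0.115, -0.002],
], roll=[0.008, 0.008, 0.008, 0.008, 0.008, 0.008, 0.008, 0.008, 0.008], gripper=0.04)

```text
time: 17.57
eef_pos: [0.3891, -0.2914, 0.1401]
tcp_rot: [-0.596, 0.596, 0.386, -0.375]
ft_force: [-0.5, -1.0, 0.0]
gripper_width: 0.456
```

```bash
python3 go.py 0.3885 -0.294 0.06 1.131
```

```text
t 17.57 p [ 0.3891 -0.2914  0.1401] yaw 1.137 lin [-0.0036  0.08    0.0001] roll 0.006 w 40.0 F [-0.5 -1.   0. ] j [ 1.1   0.39 -0.69  2.06  0.33  0.79  1.35] down [ 0.013  0.008 -1.   ]
```

Request:
play_rows([
  [-0.003, 0.03, 0],
  [-0.003, 0.055, 0],
  [-0.003, 0.072, 0],
  [-0.003, 0.079, 0],
  [-0.003, 0.08, 0],
  [-0.003, 0.08, 0],
  [-0.003, 0.08, 0],
], roll=[0.006, 0.006, 0.006, 0.006, 0.006, 0.006, 0.006], gripper=0.03)

```text
time: 18.15
eef_pos: [0.3897, -0.2943, 0.0614]
tcp_rot: [-0.596, 0.598, 0.384, -0.373]
ft_force: [0.2, -0.2, -0.2]
gripper_width: 0.343
```

Request:
play_rows([
  [0, 0, 0],
  [0, 0, 0],
  [0, 0, 0],
  [0, 0, 0],
  [0, 0, 0],
  [0, 0, 0],
  [0, 0, 0],
  [0, 0, 0],
  [0, 0, 0],
], roll=[0, 0, 0, 0, 0, 0, 0, 0, 0], gripper=0.0, squeeze=8)

```text
time: 18.9
eef_pos: [0.3899, -0.2946, 0.0617]
tcp_rot: [-0.596, 0.598, 0.384, -0.373]
ft_force: [-0.5, -1.1, 4.8]
gripper_width: 0.057
```

```bash
python3 go.py 0.3885 -0.294 0.06 1.131
```

```text
t 18.9 p [ 0.3899 -0.2946  0.0617] yaw 1.131 lin [-0.0001  0.0017  0.0016] roll -0.0 w 5.0 F [-0.5 -1.1  4.8] j [ 1.02  0.52 -0.6   2.11  0.47  0.63  1.23] down [ 0.015  0.006 -1.   ]
```

Request:
play_rows([
  [0, -0.011, -0.006],
  [0, -0.024, -0.017],
  [0, -0.033, -0.027],
  [0, -0.04, -0.036],
  [0, -0.046, -0.047],
  [0, -0.051, -0.059],
  [0, -0.054, -0.071],
  [0, -0.0555, -0.08],
  [0, -0.0555, -0.083],
  [0, -0.0555, -0.083],
], roll=[0, 0, 0, 0, 0, 0, 0, 0, 0, 0])

```text
time: 19.73
eef_pos: [0.4644, -0.3302, 0.1176]
tcp_rot: [-0.596, 0.598, 0.385, -0.373]
ft_force: [-0.1, -0.5, -3.2]
gripper_width: 0.06
```

```bash
python3 go.py 0.3885 -0.294 0.06 1.131; python3 snap.py 15 80 190 130 350 190 100
```

```text
t 19.73 p [ 0.4644 -0.3302  0.1176] yaw 1.131 lin [-0.0003  0.0567  0.0847] roll -0.0 w 5.3 F [-0.1 -0.5 -3.2] j [ 1.01  0.54 -0.64  1.89  0.41  0.83  1.29] down [ 0.015  0.007 -1.   ]
```

View pics/c15.png

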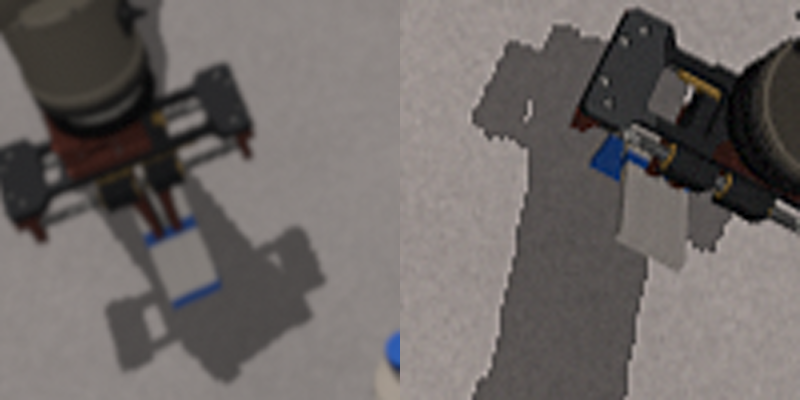

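```bash
cat >> tilt.py <<'E'
def tilt2(s,pts,p,yaw,piv,drop):
    # pts: list of (uv, (x,y,z) local)
    from scipy.optimize import least_squares
    by=yaw-np.pi/2; ax=np.array([np.cos(by),np.sin(by),0]); ay=np.array([-np.sin(by),np.cos(by),0])
    def f(q):
        th,y0=q; out=[]
        for uv,l in pts:
            d=np.array([l[0],l[2]])-piv; X=np.cos(th)*d[0]-np.sin(th)*d[1]; Z=np.sin(th)*d[0]+np.cos(th)*d[1]
            out.append((proj(s,[p+[0,0,-drop]+X*ax+(l[1]+y0)*ay+[0,0,Z]])[0]-uv))
        return np.ravel(out)
    r=least_squares(f,[.7,0]); return r.x.round(4), r.fun.round(1)
E
python3 - <<'E'
from tilt import *
p,M=obs(robot.get_obs()); yaw=np.arctan2(M[1,0],M[0,0]); s=load("top15")
f=lambda x,y:(350+(x-400)/4-.4,190+y/4-.4)
print(tilt2(s,[(f(591,160),(-.026,.02,.008)),(f(615,240),(.026,.02,.138)),(f(684,270),(.026,-.02,.138))],p,yaw,(.040,.072),.0207))
E
```

```text
(array([ 0.9034, -0.0012]), array([ 1.5, -0.3,  0.8, -1.7, -0.6, -0.7]))
```

Tilt is about 0.9 rad, toe down. Tightening the grip, then lifting and carrying it to the slot.

Request:
play_rows([
  [0, 0, 0],
  [0, -0.01, 0],
  [0, -0.03, 0],
  [0, -0.055, 0],
  [0, -0.085, 0],
  [0, -0.11, 0],
  [0, -0.122, 0],
  [0, -0.122, 0],
], roll=[0, 0, 0, 0, 0, 0, 0, 0], squeeze=25)

```text
time: 20.5
eef_pos: [0.4628, -0.3312, 0.2426]
tcp_rot: [-0.595, 0.6, 0.385, -0.373]
ft_force: [0.9, 0.2, -2.6]
gripper_width: 0.059
```

```bash
python3 go.py 0.601 0.0435 0.24 1.668
```

```text
t 20.5 p [ 0.4628 -0.3312  0.2426] yaw 1.13 lin [0.3978 0.0063 0.0348] roll -0.538 w 5.2 F [ 0.9  0.2 -2.6] j [ 1.08  0.39 -0.71  1.79  0.28  1.05  1.4 ] down [ 0.018  0.003 -1.   ]
```

Request:
play_rows([
  [0.01, 0.002, 0.002],
  [0.035, 0.004, 0.005],
  [0.07, 0.006, 0.008],
  [0.105, 0.006, 0.01],
  [0.14, 0.006, 0.013],
  [0.175, 0.006, 0.016],
  [0.21, 0.006, 0.019],
  [0.245, 0.006, 0.022],
  [0.28, 0.006, 0.025],
  [0.31, 0.006, 0.028],
], roll=[-0.03, -0.08, -0.14, -0.2, -0.26, -0.32, -0.38, -0.44, -0.5, -0.538])

```text
time: 21.33
eef_pos: [0.5688, -0.0354, 0.2375]
tcp_rot: [-0.47, 0.476, 0.53, -0.521]
ft_force: [0.7, 0.7, -2.4]
gripper_width: 0.059
```

```bash
python3 go.py 0.601 0.0435 0.23 1.668
```

```text
t 21.33 p [ 0.5688 -0.0354  0.2375] yaw 1.675 lin [ 0.0751  0.0084 -0.0401] roll 0.007 w 5.1 F [ 0.7  0.7 -2.4] j [ 0.64  0.45 -0.89  1.79  0.39  1.08  1.29] down [ 0.015  0.004 -1.   ]
```

Request:
play_rows([
  [0.03, 0.002, -0.015],
  [0.055, 0.006, -0.03],
  [0.072, 0.008, -0.038],
  [0.075, 0.008, -0.04],
  [0.075, 0.008, -0.04],
  [0.075, 0.008, -0.04],
], roll=[0.007, 0.007, 0.007, 0.007, 0.007, 0.007])

```text
time: 21.83
eef_pos: [0.5999, 0.0427, 0.2289]
tcp_rot: [-0.472, 0.477, 0.528, -0.52]
ft_force: [1.0, -1.3, -2.2]
gripper_width: 0.056
```

```bash
python3 go.py 0.601 0.0435 0.23 1.668;  python3 snap.py 16 190 110 140 200 110 120
```

```text
t 21.83 p [0.5999 0.0427 0.2289] yaw 1.669 lin [ 0.0007 -0.0011 -0.0012] roll 0.001 w 4.9 F [ 1.  -1.3 -2.2] j [ 0.47  0.51 -0.87  1.72  0.43  1.1   1.13] down [ 0.013  0.004 -1.   ]
```

View pics/c16.png

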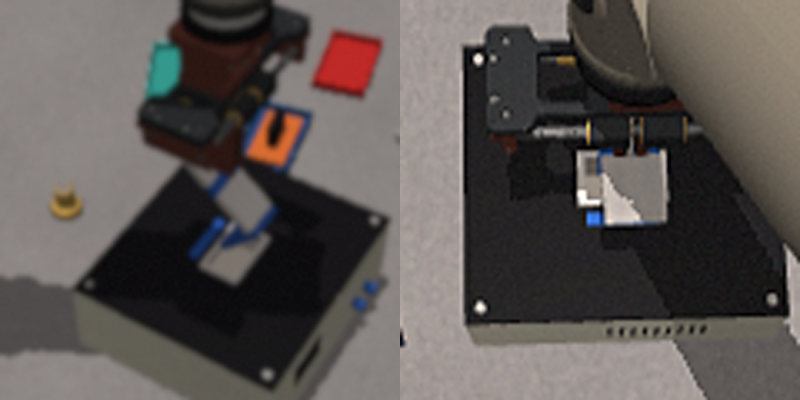

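Run:
```python
from h import *
a=load("scene16")["pixels"][155:215,245:305]; b=load("top16")["pixels"][145:185,245:285]
cv2.imwrite("pics/c17.png",np.hstack([cv2.resize(a,(400,400),interpolation=cv2.INTER_CUBIC),cv2.resize(b,(400,400),interpolation=cv2.INTER_CUBIC)]))
```

```text
(no output)
```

View pics/c17.png

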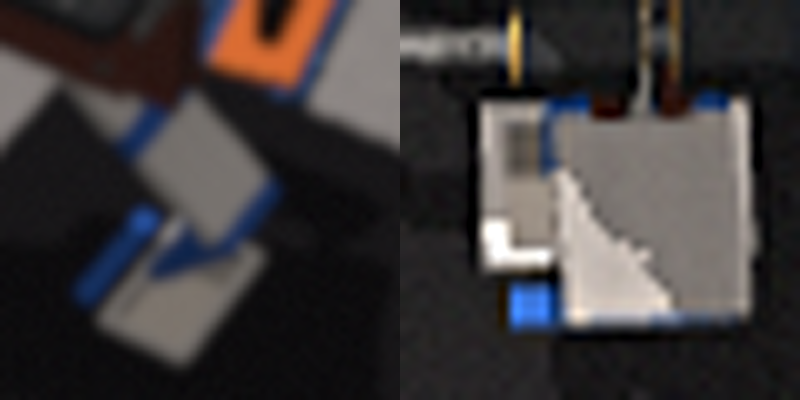

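Run:
```python
from tilt import *
p,M=obs(robot.get_obs()); yaw=np.arctan2(M[1,0],M[0,0]); 
S=load("scene16");T=load("top16")
fs=lambda x,y:(245+x/6.667-.45,155+y/6.667-.45); ft=lambda x,y:(245+(x-400)/10-.45,145+y/10-.45)
a=[(fs(281,187),(.026,.02,0)),(fs(222,252),(.026,-.02,0)),(fs(153,277),(-.026,-.02,.0))]
b=[(ft(567,322),(.026,.02,.138)),(ft(748,320),(.026,-.02,.138))]
print(tilt2(S,a,p,yaw,(.04,.072),.0207),tilt2(T,b,p,yaw,(.04,.072),.0207))
c=np.array([.6112,.0445]);ex=np.array([np.cos(.097),np.sin(.097)]);ey=np.array([-ex[1],ex[0]])
for n,u,z,s in (("bezel left outer",ft(480,180),.09,T),("stripe left",ft(512,303),.09,T),("bezel bottom",ft(500,268),.09,T),("bezel S left",fs(97,322),.09,S),("bezel S bottom",fs(185,370),.09,S),("bezel S right",fs(268,255),.09,S),("stripe S far",fs(150,215),.09,S),("stripe S near", fs(80,300),.09,S)):
    w=cast(s,u,z)[0]-c; print(n,(w@ex*1e3).round(1),(w@ey*1e3).round(1))
h=p[:2]-c; print("tcp in slot",h@ex,h@ey,p[2]-.09)
```

```text
(array([0.8092, 0.0051]), array([-0.3,  0.2,  1. ,  0. , -0.4, -0. ])) (array([ 1.0635e+00, -1.0000e-03]), array([-0.2,  0.1,  0.2, -0.1]))
bezel left outer 1.0 34.5
stripe left -31.4 27.2
bezel bottom -22.2 30.0
bezel S left -19.8 -33.7
bezel S bottom 24.1 -36.2
bezel S right 22.2 35.5
stripe S far -32.0 28.5
stripe S near -32.2 -27.4
tcp in slot -0.011152489787431105 -0.001930776476483752 0.13954980280477366
```

```bash
cat > fit.py <<'E'
from tilt import *
from scipy.optimize import least_squares
C=np.array([.6112,.0445,.09]); A=.097
EX=np.array([np.cos(A),np.sin(A),0]);EY=np.array([-np.sin(A),np.cos(A),0]);EZ=np.array([0,0,1.])
def toefit(views,x0=(-0.0,0,.02,.85)):
    """views: list of (snap,[(uv,local)]); toe pose in slot frame x,y,z,tilt (yaw assumed aligned)"""
    def f(q):
        out=[]
        for s,pts in views:
            for uv,l in pts:
                d=np.array([l[0]+.026,l[2]-.004]); c,sn=np.cos(q[3]),np.sin(q[3])
                w=C+(q[0]+c*d[0]-sn*d[1])*EX+(q[1]+l[1])*EY+(q[2]+sn*d[0]+c*d[1])*EZ
                out.append(proj(s,[w])[0]-uv)
        return np.ravel(out)
    r=least_squares(f,x0); return r.x, r.fun.round(1)
E
python3 - <<'E'
from fit import *
S=load("scene16");T=load("top16")
fs=lambda x,y:(245+x/6.667-.45,155+y/6.667-.45); ft=lambda x,y:(245+(x-400)/10-.45,145+y/10-.45)
a=[(fs(281,187),(.026,.02,0)),(fs(222,252),(.026,-.02,0)),(fs(153,277),(-.026,-.02,.0))]
b=[(ft(567,322),(.026,.02,.138)),(ft(748,320),(.026,-.02,.138))]
r=toefit([(S,a),(T,b)]); print((r[0]*[1e3,1e3,1e3,1]).round(2),r[1])
E
```

```text
[-2.69 -2.06 27.55  0.92] [-1.  -0.4  0.3 -0.5  0.2  1.1 -0.5 -0.   0.2 -0.3]
```

Request:
play_rows([
  [0.002, 0.008, -0.001],
  [0.002, 0.016, -0.001],
  [0.002, 0.022, 0],
  [0.002, 0.028, 0.001],
  [0.002, 0.031, 0.002],
  [0.002, 0.031, 0.002],
], roll=[0, 0, 0, 0, 0, 0])

```text
time: 22.43
eef_pos: [0.5977, 0.0431, 0.1974]
tcp_rot: [-0.473, 0.478, 0.527, -0.52]
ft_force: [-0.3, -0.2, -2.9]
gripper_width: 0.055
```

```bash
python3 go.py 0.601 0.0435 0.23 1.668;  python3 snap.py 18 235 140 70 235 130 60
```

```text
t 22.43 p [0.5977 0.0431 0.1974] yaw 1.666 lin [ 0.0001 -0.0325 -0.0037] roll -0.002 w 4.8 F [-0.3 -0.2 -2.9] j [ 0.45  0.54 -0.85  1.76  0.46  1.05  1.1 ] down [ 0.012  0.003 -1.   ]
```

View pics/c18.png

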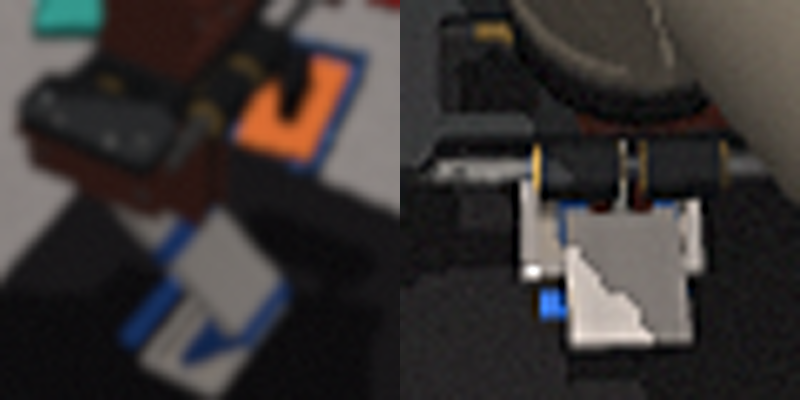

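Request:
play_rows([
  [0, 0.005, 0.003],
  [0, 0.01, 0.007],
  [0, 0.014, 0.01],
  [0, 0.017, 0.012],
  [0, 0.017, 0.012],
], roll=[0, 0, 0, 0, 0])

```text
time: 22.95
eef_pos: [0.5858, 0.0421, 0.1804]
tcp_rot: [-0.473, 0.478, 0.527, -0.52]
ft_force: [-0.2, 0.9, -1.9]
gripper_width: 0.059
```

```bash
cat > st.py <<'E'
from fit import *
o=robot.get_obs();p,M=obs(o);d=p-C;yaw=np.arctan2(M[1,0],M[0,0])
F=o["ft_force"];print("t",round(o["time"],2),"tcp slot mm",(np.array([d@EX,d@EY,d[2]])*1e3).round(1),"yawerr",round(yaw-A-np.pi/2,3),"F slot",np.round([F@EX,F@EY,F[2]],1),"w",round(o["gripper_width"]*87.8,1),"T",o["torque"].round(2))
E
python3 st.py;  python3 snap.py 19 235 140 70 235 130 60
```

```text
t 22.95 tcp slot mm [-25.6   0.1  90.4] yawerr -0.001 F slot [-0.1  1.  -1.9] w 5.2 T [ 0.08 -0.1   0.02]
```

View pics/c19.png

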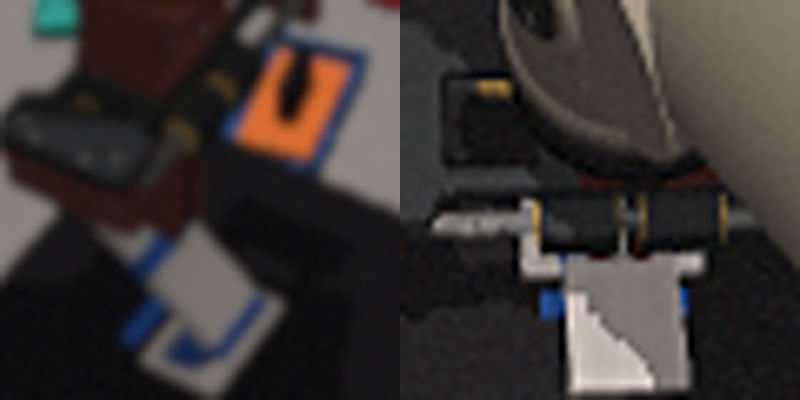

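Request:
play_rows([
  [0, 0.004, 0.003],
  [0, 0.008, 0.006],
  [0, 0.011, 0.009],
  [0, 0.013, 0.0105],
  [0, 0.013, 0.0105],
], roll=[0, 0, 0, 0, 0])

```text
time: 23.47
eef_pos: [0.5757, 0.0412, 0.1675]
tcp_rot: [-0.473, 0.478, 0.527, -0.52]
ft_force: [-0.3, 0.7, -2.9]
gripper_width: 0.055
```

```bash
python3 st.py;  python3 snap.py 20 235 140 70 235 130 60
```

```text
t 23.47 tcp slot mm [-35.7   0.2  77.5] yawerr -0.001 F slot [-0.2  0.7 -2.9] w 4.8 T [ 0.08 -0.11  0.02]
```

View pics/c20.png

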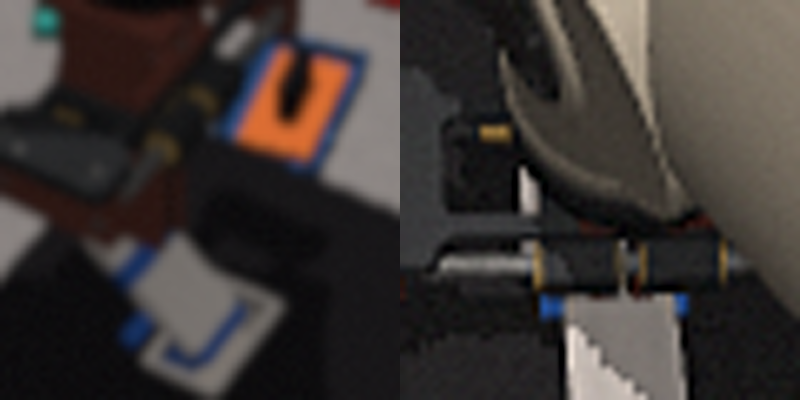

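Request:
play_rows([
  [0, 0.002, 0.001],
  [0, 0.004, 0.002],
  [0, 0.005, 0.003],
  [0, 0.005, 0.003],
], roll=[0, 0, 0, 0], squeeze=10)

```text
time: 23.9
eef_pos: [0.5731, 0.041, 0.1627]
tcp_rot: [-0.473, 0.478, 0.527, -0.519]
ft_force: [-1.0, -0.0, -1.8]
gripper_width: 0.06
```

```bash
python3 st.py;  python3 snap.py 21 235 140 70 235 130 60
```

```text
t 23.9 tcp slot mm [-38.2   0.2  72.7] yawerr -0.001 F slot [-0.9  0.1 -1.8] w 5.2 T [ 0.06 -0.08 -0.02]
```

View pics/c21.png

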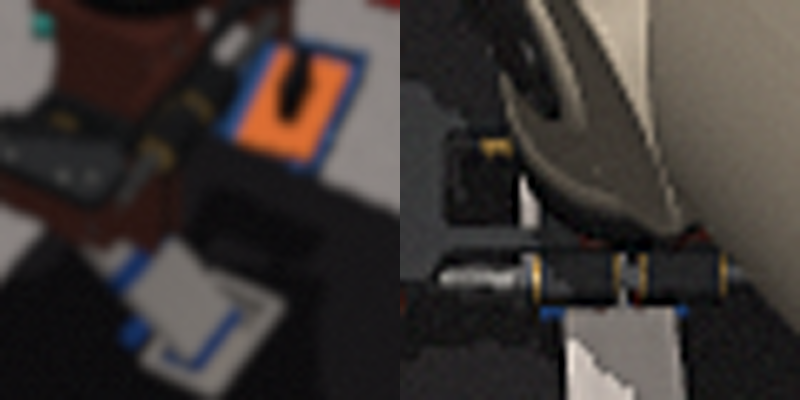

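Request:
play_rows([
  [0, 0, -0.003],
  [0, 0, -0.006],
  [0, 0, -0.009],
  [0, 0, -0.012],
  [0, 0, -0.012],
], roll=[0, 0, 0, 0, 0], squeeze=7)

```text
time: 24.42
eef_pos: [0.5862, 0.0424, 0.1632]
tcp_rot: [-0.473, 0.478, 0.528, -0.519]
ft_force: [0.1, 0.2, -3.7]
gripper_width: 0.062
```

```bash
python3 st.py;  python3 snap.py 22 235 140 70 235 130 60
```

```text
t 24.42 tcp slot mm [-25.1   0.3  73.2] yawerr -0.001 F slot [ 0.2  0.2 -3.7] w 5.5 T [ 0.05 -0.08 -0.01]
```

View pics/c22.png

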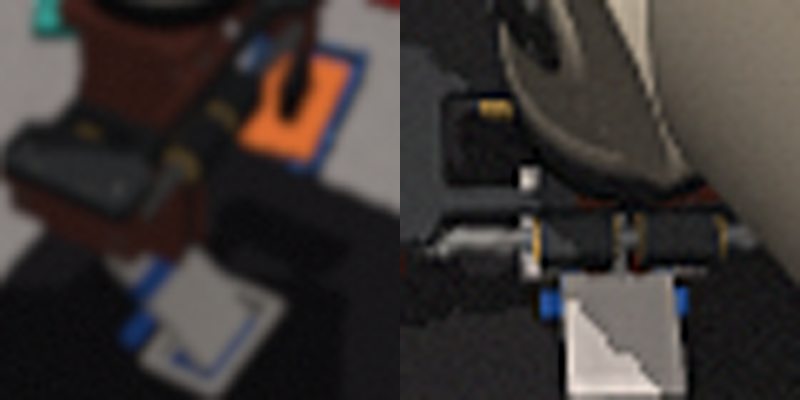

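```bash
cat > tt.py <<'E'
import sys
from fit import *
# tt.py tag y_crop xl xr  (top crop 235,130,60)
p,M=obs(robot.get_obs()); yaw=np.arctan2(M[1,0],M[0,0]); T=load("top"+sys.argv[1]); y,xl,xr=map(float,sys.argv[2:5])
f=lambda x,y:(235+(x-400)*.15-.43,130+y*.15-.43)
r=tilt2(T,[(f(xl,y),(.026,.02,.138)),(f(xr,y),(.026,-.02,.138))],p,yaw,(.04,.072),.0207); th=r[0][0]
d=p-C; h=np.array([66,68]);c,s=np.cos(th),np.sin(th)
print(r,"toe",[(d@EX*1e3-c*66+s*68).round(1),(d[2]*1e3-20.7-s*66-c*68).round(1)])
E
python3 tt.py 22 395 567 687; python3 tt.py 16 0 0 0 >/dev/null
```

```text
(array([ 0.9562, -0.0011]), array([ 0.3,  0.2, -0.3, -0.2])) toe [np.float64(-8.2), np.float64(-40.7)]
```

Request:
play_rows([
  [0, 0, -0.003],
  [0, 0, -0.006],
  [0, 0, -0.009],
  [0, 0, -0.012],
  [0, 0, -0.012],
], roll=[0, 0, 0, 0, 0])

```text
time: 24.93
eef_pos: [0.5981, 0.0436, 0.1633]
tcp_rot: [-0.473, 0.478, 0.528, -0.519]
ft_force: [0.3, -0.3, -2.8]
gripper_width: 0.064
```

```bash
python3 st.py;  python3 snap.py 23 235 140 70 235 130 60
```

```text
t 24.93 tcp slot mm [-13.1   0.3  73.3] yawerr -0.001 F slot [ 0.3 -0.3 -2.8] w 5.6 T [ 0.05 -0.02  0.01]
```

View pics/c23.png

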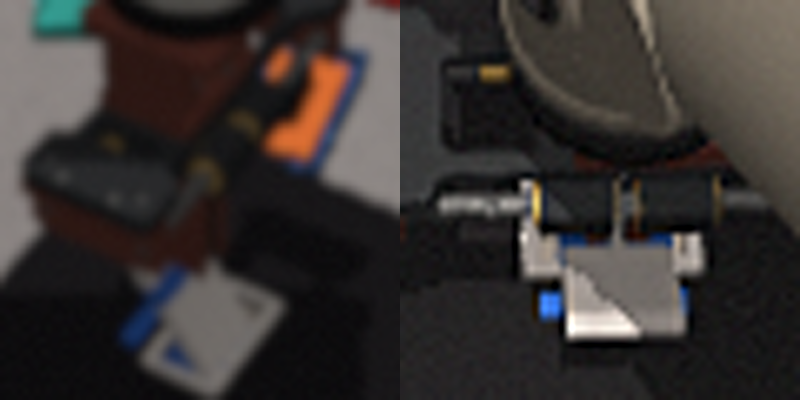

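```bash
python3 tt.py 23 312 567 687;python3 tt.py 23 318 567 687
```

```text
(array([ 0.623 , -0.0013]), array([ 0.1,  0.2, -0.1, -0.2])) toe [np.float64(-27.6), np.float64(-41.3)]
(array([ 0.6589, -0.0013]), array([ 0.1,  0.2, -0.1, -0.2])) toe [np.float64(-24.2), np.float64(-41.7)]
```

Request:
play_rows([
  [0, 0.001, -0.003],
  [0, 0.0025, -0.006],
  [0, 0.004, -0.009],
  [0, 0.0055, -0.012],
  [0, 0.007, -0.0145],
  [0, 0.007, -0.0145],
], roll=[0, 0, 0, 0, 0, 0])

```text
time: 25.53
eef_pos: [0.6135, 0.0452, 0.1568]
tcp_rot: [-0.473, 0.479, 0.528, -0.519]
ft_force: [0.9, -0.5, 2.8]
gripper_width: 0.066
```

```bash
python3 st.py;  python3 snap.py 24 235 140 70 235 130 60
```

```text
t 25.53 tcp slot mm [ 2.3  0.5 66.8] yawerr -0.001 F slot [ 0.9 -0.6  2.8] w 5.8 T [ 0.11 -0.31  0.07]
```

View pics/c24.png

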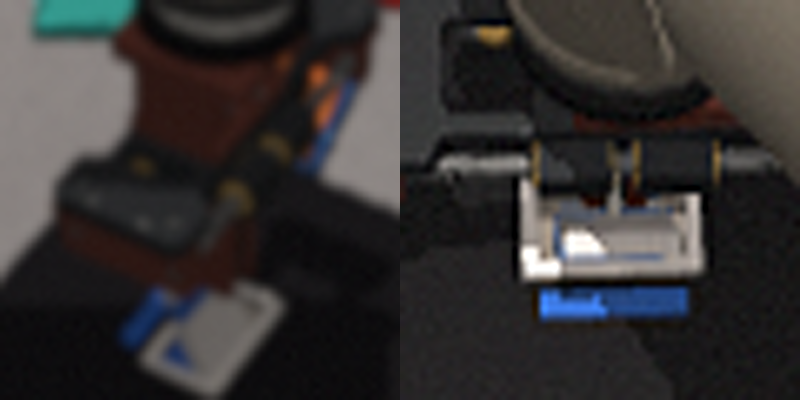

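```bash
python3 tt.py 24 232 560 672;python3 tt.py 24 240 560 672
python3 - <<'E'
from h import *
a=load("scene24")["pixels"][180:215,250:285]; b=load("top24")["pixels"][150:185,245:295]
cv2.imwrite("pics/c25.png",np.hstack([cv2.resize(a,(350,350),interpolation=cv2.INTER_CUBIC),cv2.resize(b,(450,315),interpolation=cv2.INTER_CUBIC,)[:, :].copy() if 0 else cv2.copyMakeBorder(cv2.resize(b,(450,315),interpolation=cv2.INTER_CUBIC),0,35,0,0,0)]))
E
```

```text
(array([0.3944, 0.0015]), array([-0.4,  0.2,  0.4, -0.2])) toe [np.float64(-32.9), np.float64(-41.9)]
(array([0.4367, 0.0015]), array([-0.4,  0.2,  0.4, -0.2])) toe [np.float64(-29.1), np.float64(-43.3)]
```

View pics/c25.png

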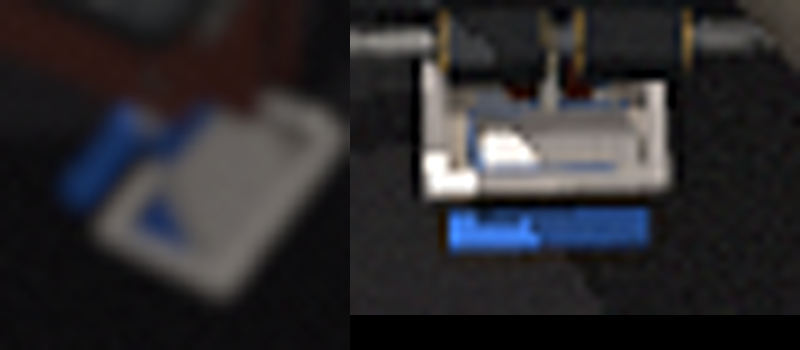

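Tilt is about 0.38 rad with the toe near x -34 mm, under the lip and on the floor, as planned. Continuing the arc down.

Request:
play_rows([
  [0, 0.0015, -0.002],
  [0, 0.003, -0.004],
  [0, 0.005, -0.006],
  [0, 0.007, -0.0075],
  [0, 0.007, -0.0075],
], roll=[0, 0, 0, 0, 0])

```text
time: 26.05
eef_pos: [0.6227, 0.0463, 0.1509]
tcp_rot: [-0.472, 0.479, 0.529, -0.517]
ft_force: [3.6, 0.4, 5.0]
gripper_width: 0.063
```

```bash
python3 st.py;  python3 snap.py 26 235 140 70 235 130 60
```

```text
t 26.05 tcp slot mm [11.6  0.7 60.9] yawerr -0.001 F slot [ 3.7 -0.   5. ] w 5.5 T [ 0.04 -0.94  0.05]
```

View pics/c26.png

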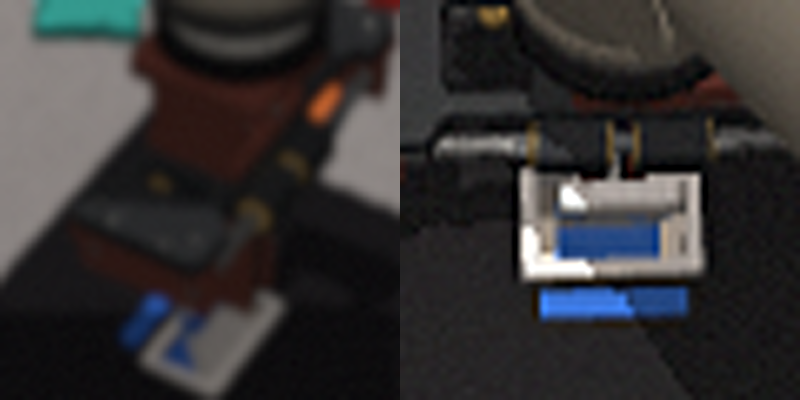

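```bash
python3 tt.py 26 183 558 668;python3 tt.py 26 190 558 668
python3 - <<'E'
from h import *
b=load("top26")["pixels"][150:185,245:295]; a=load("scene26")["pixels"][180:215,250:285]
cv2.imwrite("pics/c27.png",np.hstack([cv2.resize(a,(300,420),interpolation=cv2.INTER_CUBIC),cv2.resize(b,(500,420),interpolation=cv2.INTER_CUBIC)]))
E
```

```text
(array([0.2519, 0.0017]), array([-0.5,  0.2,  0.5, -0.2])) toe [np.float64(-35.5), np.float64(-42.0)]
(array([0.2877, 0.0018]), array([-0.5,  0.2,  0.5, -0.2])) toe [np.float64(-32.5), np.float64(-43.7)]
```

View pics/c27.png

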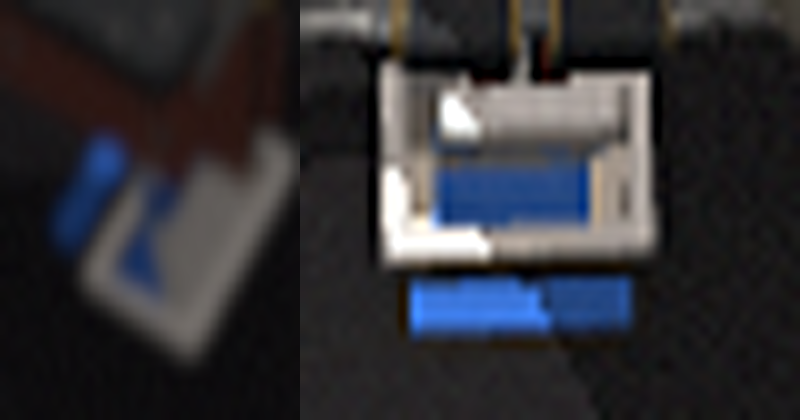

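Request:
play_rows([
  [0, 0.002, -0.002],
  [0, 0.0045, -0.004],
  [0, 0.007, -0.006],
  [0, 0.007, -0.007],
  [0, 0.007, -0.007],
], roll=[0, 0, 0, 0, 0])

```text
time: 26.57
eef_pos: [0.631, 0.0472, 0.1444]
tcp_rot: [-0.471, 0.48, 0.53, -0.517]
ft_force: [3.9, 0.7, 4.5]
gripper_width: 0.06
```

```bash
python3 st.py;  python3 snap.py 28 235 140 70 235 130 60
```

```text
t 26.57 tcp slot mm [19.9  0.8 54.4] yawerr -0.002 F slot [3.9 0.3 4.5] w 5.3 T [ 0.06 -1.08  0.02]
```

View pics/c28.png

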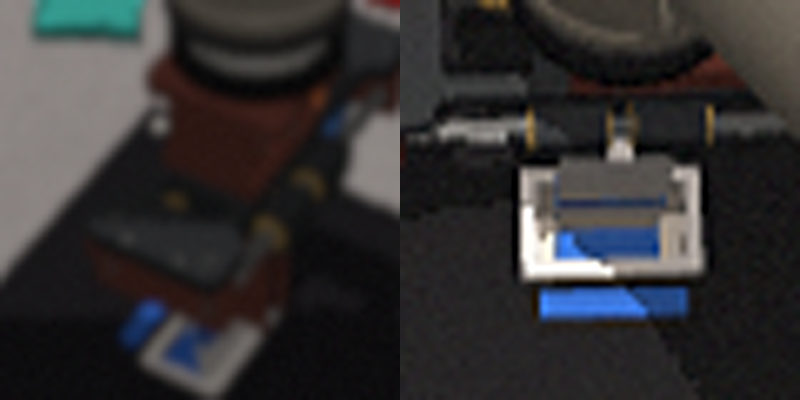

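Request:
play_rows([
  [0, 0.002, -0.002],
  [0, 0.004, -0.004],
  [0, 0.006, -0.006],
  [0, 0.007, -0.006],
  [0, 0.007, -0.006],
], roll=[0, 0, 0, 0, 0])

```text
time: 27.08
eef_pos: [0.6368, 0.0478, 0.1374]
tcp_rot: [-0.471, 0.48, 0.53, -0.517]
ft_force: [2.9, -0.3, 1.6]
gripper_width: 0.063
```

```bash
python3 st.py;  python3 snap.py 29 235 140 70 235 130 60
```

```text
t 27.08 tcp slot mm [25.8  0.8 47.4] yawerr -0.002 F slot [ 2.9 -0.6  1.6] w 5.6 T [ 0.03 -0.76 -0.02]
```

View pics/c29.png

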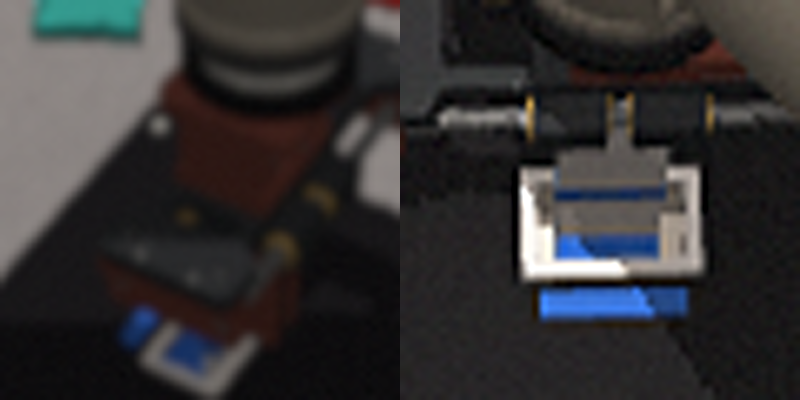

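Request:
play_rows([
  [0, 0.001, 0],
  [0, 0.002, 0],
  [0, 0.002, 0],
], roll=[0, 0, 0])

```text
time: 27.43
eef_pos: [0.6367, 0.0478, 0.1362]
tcp_rot: [-0.471, 0.48, 0.53, -0.517]
ft_force: [0.8, 0.1, 8.8]
gripper_width: 0.062
```

```bash
python3 st.py;  python3 snap.py 30 235 140 70 235 130 60
python3 - <<'E'
from fit import *
T=load("top30"); f=lambda x,y:(235+(x-400)*.15-.43,130+y*.15-.43)
inv=lambda uv:((uv[:,0]+.43-235)/.15+400,(uv[:,1]+.43-130)/.15)
for th in (0,.05,.1):
  c,s=np.cos(th),np.sin(th)
  for tx in (-.036,-.042):
    out=[]
    for l in [(.018,.138),(.026,.138),(.018,.079),(.018,.008)]:
      d=(l[0]+.026,l[1]-.004); out.append(inv(proj(T,[C+(tx+c*d[0]-s*d[1])*EX+(-.041+s*d[0]+c*d[1])*EZ]))[1][0].round(0))
    print(th,tx,"ytop inner,outer,z79,foot",out)
E
```

```text
t 27.43 tcp slot mm [25.7  0.9 46.2] yawerr -0.001 F slot [0.8 0.  8.8] w 5.5 T [-0.14 -0.43  0.01]
0 -0.036 ytop inner,outer,z79,foot [np.float64(117.0), np.float64(95.0), np.float64(171.0), np.float64(229.0)]
0 -0.042 ytop inner,outer,z79,foot [np.float64(133.0), np.float64(111.0), np.float64(187.0), np.float64(244.0)]
0.05 -0.036 ytop inner,outer,z79,foot [np.float64(133.0), np.float64(111.0), np.float64(179.0), np.float64(228.0)]
0.05 -0.042 ytop inner,outer,z79,foot [np.float64(150.0), np.float64(127.0), np.float64(195.0), np.float64(243.0)]
0.1 -0.036 ytop inner,outer,z79,foot [np.float64(151.0), np.float64(128.0), np.float64(188.0), np.float64(228.0)]
0.1 -0.042 ytop inner,outer,z79,foot [np.float64(167.0), np.float64(144.0), np.float64(204.0), np.float64(242.0)]
```

View pics/c30.png

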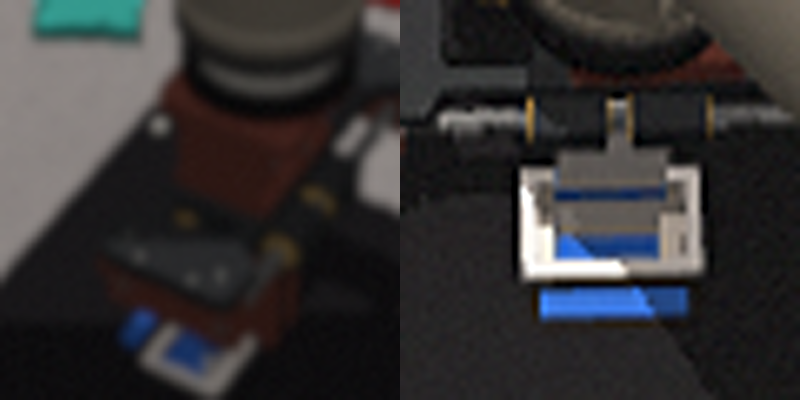

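Fz rose to 8.8 N within 1.2 mm, so the foot is on the floor. The foot and stripe rows in the top view (235 and 194) match an upright plate with the toe near -39 mm. I'll ease the press, hold, then release.

Request:
play_rows([
  [0, -0.001, 0],
  [0, -0.001, 0],
  [0, -0.001, 0],
], roll=[0, 0, 0])

```text
time: 27.78
eef_pos: [0.6357, 0.0477, 0.1364]
tcp_rot: [-0.472, 0.479, 0.529, -0.518]
ft_force: [1.2, 0.1, -0.4]
gripper_width: 0.063
```

```bash
python3 st.py
```

```text
t 27.78 tcp slot mm [24.7  0.8 46.4] yawerr -0.001 F slot [ 1.2  0.  -0.4] w 5.5 T [ 0.1  -0.41 -0.  ]
```

Request:
play_rows([
  [0, 0, 0],
  [0, 0, 0],
  [0, 0, 0],
  [0, 0, 0],
  [0, 0, 0],
  [0, 0, 0],
], roll=[0, 0, 0, 0, 0, 0], gripper=0.03)

```text
time: 28.28
eef_pos: [0.6354, 0.0476, 0.1362]
tcp_rot: [-0.472, 0.479, 0.529, -0.518]
ft_force: [0.4, -1.4, -0.6]
gripper_width: 0.339
```

```bash
python3 st.py;  python3 snap.py 31 235 140 70 235 130 60
```

```text
t 28.28 tcp slot mm [24.4  0.8 46.2] yawerr -0.001 F slot [ 0.3 -1.4 -0.6] w 29.8 T [ 0.05 -0.13 -0.  ]
```

View pics/c31.png

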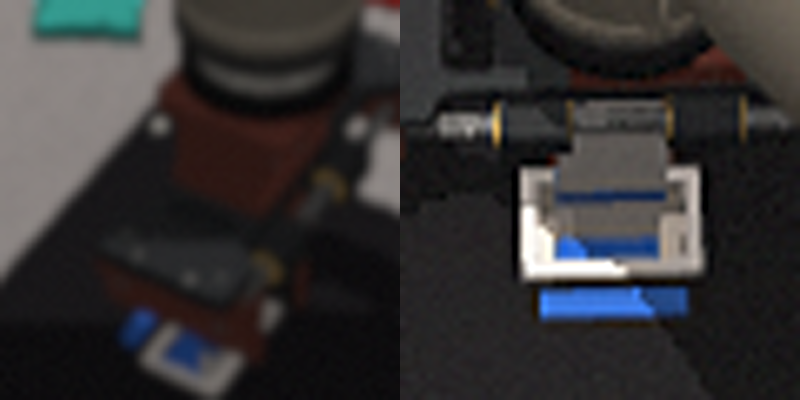

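Request:
play_rows([
  [0, -0.01, -0.001],
  [0, -0.03, -0.001],
  [0, -0.06, -0.001],
  [0, -0.095, -0.002],
  [0, -0.13, -0.002],
  [0, -0.16, -0.002],
  [0.0, -0.17, -0.03],
  [0, -0.17, -0.06],
], roll=[0, 0, 0, 0, 0, 0, 0, 0])

```text
time: 29.05
eef_pos: [0.6934, 0.053, 0.3136]
tcp_rot: [-0.47, 0.481, 0.531, -0.516]
ft_force: [0.6, 1.0, 1.3]
gripper_width: 0.341
```

```bash
python3 st.py; python3 go.py 0.5 -0.3 0.32 1.2
```

```text
t 29.05 tcp slot mm [ 82.6   0.5 223.6] yawerr -0.001 F slot [0.7 0.9 1.3] w 30.0 T [ 0.09 -0.21 -0.  ]
t 29.05 p [0.6934 0.053  0.3136] yaw 1.666 lin [-0.3329 -0.0129  0.2259] roll 0.466 w 30.0 F [0.6 1.  1.3] j [ 0.37  0.58 -0.85  1.4   0.45  1.33  1.18] down [ 0.026  0.004 -1.   ]
```

Request:
play_rows([
  [-0.333, 0, 0.226],
  [-0.333, 0, 0.226],
  [-0.333, 0, 0.226],
  [-0.333, 0, 0.226],
  [-0.333, 0, 0.226],
  [-0.333, 0, 0.226],
  [-0.333, 0, 0.226],
  [-0.333, 0, 0.226],
  [-0.333, 0, 0.226],
  [-0.333, 0, 0.226],
], roll=[0.466, 0.466, 0.466, 0.466, 0.466, 0.466, 0.466, 0.466, 0.466, 0.466])

```text
time: 29.88
eef_pos: [0.4975, -0.3044, 0.3078]
tcp_rot: [-0.58, 0.589, 0.406, -0.39]
ft_force: [0.2, -0.8, -0.1]
gripper_width: 0.343
```

```bash
python3 st.py;  python3 snap.py 32 200 130 130 140 110 160
```

```text
t 29.88 tcp slot mm [-147.  -336.2  217.8] yawerr -0.472 F slot [ 0.1 -0.9 -0.1] w 30.1 T [-0.08 -0.12  0.01]
```

View pics/c32.png

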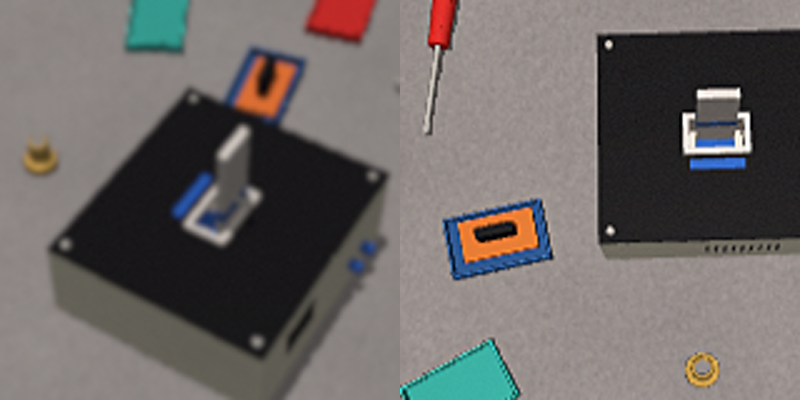

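Run:
```python
from fit import *
T=load("top32");S=load("scene32")
ct=blob(T,(0,0,170),(180,60,255),(252,140,35,14)); zt=.183
print("top rect",[np.round(v,4) for v in rect(T,ct,zt)[:3]])
cs=blob(S,(0,0,150),(180,70,255),(262,166,22,16)); print("scene rect",[np.round(v,4) for v in rect(S,cs,zt)[:3]])
w=rect(T,ct,zt)[0]-C[:2]; print("T slot",w@EX[:2],w@EY[:2]); w=rect(S,cs,zt)[0]-C[:2]; print("S slot",w@EX[:2],w@EY[:2])
# foot/plate junction in top view
f=lambda x,y:(140+(x-400)*.4-.3,110+y*.4-.3)
b=T["pixels"][140:180,250:285]; a=S["pixels"][165:215,250:290]
cv2.imwrite("pics/c33.png",np.hstack([cv2.resize(a,(400,500),interpolation=cv2.INTER_CUBIC),cv2.copyMakeBorder(cv2.resize(b,(350,400),interpolation=cv2.INTER_CUBIC),0,100,0,0,0)]))
# cover vs tray
c=blob(T,(5,150,120),(20,255,255),(150,180,60,50)); r=rect(T,c,.012); tr=blob(T,(100,80,40),(125,255,255),(150,180,60,50)); q=rect(T,tr,.013); print("cover",r[:3],"tray",q[:3])
```

```text
top rect [array([0.6194, 0.0456]), array([ 7.2921, 37.5348]), np.float64(7.8993)]
scene rect [array([0.6206, 0.0455]), array([ 8.4114, 37.2227]), np.float64(5.2257)]
T slot 0.008228445889511294 0.00029804066103560463
S slot 0.009416474381756773 0.00010655519746745076
cover (array([0.50596924, 0.26811029]), array([44.82157135, 78.80653381]), 17.080848693847656) tray (array([0.50111099, 0.26917151]), array([ 67.59811401, 105.70326233]), 16.913536071777344)
```

View pics/c33.png

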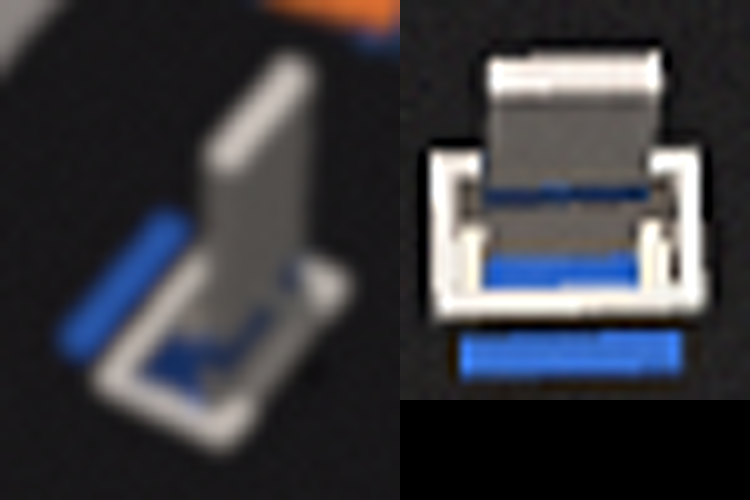

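Run:
```python
from fit import *
T=load("top32")
g=cv2.cvtColor(T["pixels"],cv2.COLOR_BGR2HSV)
for row in (253,251): 
  w=cast(T,(250+160/10-.45,140+row/10-.45),.053)[0]-C[:2]; print("junction inner face x",w@EX[:2])
w=cast(T,(250+175/10-.45,140+95/10-.45),.183)[0]-C[:2]; print("top inner x",w@EX[:2])
```

```text
junction inner face x 0.005630670680116135
junction inner face x 0.006176768028105668
top inner x 0.003234391825035733
```

```bash
python3 -c "
from station import robot
print(robot.job_done(), robot.get_obs()['time'])"
```

```text
the job is handed in; nothing more can be done
the job is handed in; nothing more can be done
```

The dust cover is in the blue tray and the anchor bracket stands upright in the chamber. The job was handed in at about 30 s of the 72 s allowed, and no verdict is reported.

**How it went**
- **Cover:** The first grasp came up empty because the fingers close slowly. The second grasp worked, and I laid the cover in the tray.
- **Tilting the bracket:** The tool can only turn about the vertical, so I hung the bracket from its hook. Easing the grip to the minimum and shaking it dropped the bracket onto the bench. I gripped the hook again where it lay and rolled the bracket about its toe to roughly 0.9 rad.
- **Fitting:** I passed the toe down through the slot under the striped lip and righted the bracket by moving the hook along an arc. The foot met the floor (Fz 8.8 N) while still held, and then I released it.

**Last checks before hand-in**
- **Cover:** Its centre is about 5 mm from the tray's in the top view (limit 18 mm). Its yaw matches the tray's, and it looks flat in both pictures.
- **Bracket:** Both cameras agree on the plate top to about 1 mm at the height expected for a foot on the floor. The plate's lean is about 0.02 rad (limit 0.06), the toe is about 38 mm in front of the slot centre, and the sideways offset is under 1 mm.
- **Bystanders:** The adapter and screwdriver look unmoved, though I did not measure them. The bottle was outside my final crops; I never worked near it.

Tilt readings disagreed by up to 0.25 rad between views while the bracket hung tilted, so I fitted both views together. My last checks before hand-in showed no failures.

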